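Make up two counter orders from the fastener stock

ROBOT

A 7-joint arm with a two-finger parallel gripper is mounted at the origin on the work surface. World frame = base frame: x ahead of the robot, y to its left, z up, the work surface at z = 0. Lengths are in m, angles in degrees, forces in N, time in s.
With the tool pointing down it reaches from about 0.425 to 0.875 m from the base axis. Payload 4.7 kg.
Tool frame: the origin (TCP) lies on the centre line of the jaws, within the pads' length; the fingertips stand env.nose_length ahead of it and the grasp point (between the pads) lies 8 mm behind it (env.nose_length is the distance from the TCP to the fingertips, in m); y points along the fingers, z is the direction in which the jaws open and shut, and the axes are right-handed (so a half turn about y gives the same grasp; the last joint's range is limited). The gripper opens to 87 mm and grips with 3 to 60 N. Pads are 19 mm wide; open, the fingers measure 117 mm over their backs; the gripper's body (75 mm by 190 mm) begins 51 mm behind the grasp point.
Start: joints at [-63.764, 18.392, -4.016, 83.108, 1.295, 78.541, -3.26], TCP at [0.279, 0.587, 0.234] pointing down, gripper open.
Joint ranges: [-163.93, 163.93], [-17.29, 119.83], [-79.2, 71.16], [3.27, 140.29], [-89.18, 269.18], [5.43, 117.66], [-154.24, 154.24]. Speed limits (degrees/s): [147.25, 147.25, 180, 180, 180, 180, 180].

INTERFACE

Orientations are given as [roll, pitch, yaw] about the fixed x, y, z axes, in that order (R = Rz(yaw) Ry(pitch) Rx(roll)).
In Python, from cell import env, read_camera, camera_info, job, models gives the robot as it stands.
- The arm moves only by the tool move_arm, never from a script. Its argument "moves" is a list of rows, each a list of 6 numbers: the shift along the tool's x, y, z in mm, then the turn, a rotation vector about the tool's x, y, z in degrees. In form: [[x, y, z, ax, ay, az], ...]. A call has 1 to 20 rows; each row is the pose to reach, as a shift and turn from the pose commanded when the call began, along the tool's axes at that moment; what a row does not reach only later rows make up. A row lasts 1/12 s, in which the tool goes at most 41.7 mm and 7.16 degrees, less where a joint would pass 70% of its speed; a pose out of reach is approached as far as the arm can. A call with a gripper value outside its range is refused whole. "claw" is the finger opening in mm, from 0 to 87, set as the call begins (left out, the last holds). The fingers move at their own pace and stop on an object; "newtons" is the grip in N (left out, the last holds). Time passes only in rows, so rows that repeat a pose let the fingers close. It gives the time, the measured TCP pose, the force and the opening at its end, in the units of the state.
- env.get_obs(): the state, without advancing time (a new reading comes with each control period).
- read_camera(name): name is "scene" or "top"; returns (picture, depth): 420x560x3 uint8, red, green, blue; 420x560 float32, m along the optical axis (not along the pixel's ray), 0 where there is no reading.
- camera_info(name): a dict with "fx", "fy", "cx", "cy" (pixels), "distortion" ([k1, k2, p1, p2, k3] as OpenCV has them; the pictures are not rectified), "R" (3x3) and "t" (3): a world point X has camera coordinates R X + t. Camera axes: x right, y down, z forward; pixel columns grow to the right and rows downward; lengths in m; the calibration is good to about 2 mm. A picture is of the moment at which its call begins. camera_info takes no time and is no camera call.
- job.sign_off(): hands the job in, once; it reports no verdict.
Trained networks look in the newest picture that a camera, given by its name, has taken for a name from the list of things; names that differ only in an ending like _2 or _b are one class to them, and where a whole thing is asked for, a point or a joint stands for the part that bears it (a point fixed in the world has none). Each returns a list of dicts, best first, with "score" (0 to 1); they miss things now and then, are a little off and sometimes report something else, mostly with a low value. They report only what shows in the picture. A call takes as long as a camera call. They do not tell look-alikes from the thing itself.
- models.spot_in(target, camera): "point" ([x, y, z] in m, in world coordinates, good to about 4 mm: the middle of the surface that is visible of it).
- models.cut_out(target, camera): "mask" (420x560 bool, what is visible of it).
The state is a dict: "time_s": time; "qpos": joint angles; "joint_velocities": joint speeds; "effort": joint torques, N m; "tool_pos": TCP position; "tool_rot": TCP orientation; "force": force on the tool from outside, world axes, zero at the start; "wrist_torque": the same for the moment, N m; "grip_width": finger opening in m.
Only numpy, scipy, OpenCV 4.12 (cv2) and the standard library are available. Lean on these libraries where they do the work, as an engineer would, in place of code of your own. Each camera call takes 0.05 s, during which the arm holds its last target.

TASK

Make up the two orders waiting on the counter. The shed-door order goes in the blue tray, one piece to a compartment in any order: the brass hinge, the small U-bolt and the white knob; the pole-shelf order goes in the yellow tray: the cast-iron bracket in the wide compartment and the big U-bolt with the cross plate in the narrow one. Lay hinge, U-bolts and bracket flat on the tray floor, and leave the zinc hinge, the wooden knob and the scoop where they lie.

Things in the scene. Friction and masses are not known exactly. Their poses are not given: they have to be found in the camera images.
- brass_hinge_c (a point): the yellow brass butt hinge, folded shut, 72 mm long along its own y, 40 mm wide along x, 11 mm thick, lying flat; point at its centre, 5.5 mm above its underside; it is solid enough to grip across the 40 mm width anywhere along its length, about 130 g
- zinc_hinge_c (a point): a grey zinc-plated butt hinge of the same shape and size as the brass one, loose stock that is in neither order: folded shut, 72 mm long along its own y, 40 mm wide along x, 11 mm thick, lying flat; point at its centre, 5.5 mm above its underside; it is solid enough to grip across the 40 mm width anywhere along its length, about 130 g
- small_ubolt_c (a point): the small U-bolt, no cross plate, of 8 mm zinc rod lying flat, 70 mm long along its own y, 40 mm over its two straight legs (along x), round bend at -y, two 13 mm nuts at y = +18 to +24 mm; point midway between the legs at mid-length, about 5 mm above its underside; grip it here across both legs; about 60 g
- big_ubolt_c (a point): the big U-bolt with a cross plate, 10 mm zinc rod, lying flat, 96 mm long (own y), 54 mm over its straight legs (x), bend at -y, plate 72 mm wide (x), 16 mm high at y = 24 to 28 mm, two 17 mm nuts behind it; point midway between the legs at mid-length, about 7 mm above the underside; grip it here across both legs; about 160 g
- bracket_c (a point): black cast-iron shelf bracket on its side, 26 mm high, 450 g: two arms 115 mm long, 8 mm thick, in an L, their ends joined by a straight brace 10 mm thick, 4 to 22 mm above the underside. Point at mid-brace, 13 mm up, is where to grip, across the 10 mm. In its axes the L's outer corner is at (-52.5, -52.5) mm, tips at (62.5, -52.5) and (-52.5, 62.5); the brace runs along (1, -1)
- white_knob_c (a point): the white porcelain cupboard knob on a brass foot, standing, round, 32 mm across at its widest (19 to 24 mm above its underside), foot 28 mm across, 30 mm high; point at its centre, 15 mm up; about 60 g
- wood_knob_c (a point): a dark brown wooden knob of the same shape and size as the white one, loose stock that is in neither order; point at its centre, 15 mm up
- scoop_c (a point): the squat orange plastic bulk scoop, 185 mm long, 76 mm wide, 48 mm high, lying beside the trays, not needed; point in the middle of its bowl, 20 mm up
- blue_tray: the blue kit tray, fixed, 138 mm (own x) by 292 mm (own y) outside with a 5 mm wider rim, walls 26 mm high and 4 mm thick, floor 4 mm thick; two dividers across it (22 mm high, 4 mm thick) make three equal compartments, 130 mm (x) by 92 mm (y), centred at y = -96, 0 and +96 mm; origin under its centre, z up
- yellow_tray: the yellow kit tray, fixed, same outside size, rim, walls and floor as the blue one; one divider (22 mm high, 4 mm thick) makes a wide compartment, 130 mm (x) by 150 mm (y), centred at y = -67 mm, and a narrow one, 130 mm by 130 mm, centred at y = +77 mm; origin under its centre, z up
Not all that is in view belongs to the job. There is more than one size of the part that bears brass_hinge_c; the job needs the middle-sized.

How it is judged:
By the outcome, as a careful person would: the job done as asked, in the order asked, and still so for the second after the job is handed in, with the robot touching nothing.
It also fails if it takes over 112 s, if anything falls off the work surface, if the arm or the gripper's body presses on something with over 40 N, if the wrist force passes 120 N, or if a joint passes its speed limit or range.

## Working session

There is one attempt and no reset: what is moved stays moved. The work goes in short steps, Python scripts to look and compute and a tool call to move; the robot and the scene stay as the last step left them, time stands still between calls to the robot, and variables do not carry over. Pictures are saved under pics/ and viewed, and the job is handed in when it is done.

Besides the shell and the picture viewer there is one more tool, called after "Emit:" by a JSON object that holds its "api" and its "payload". move_arm: Moves the arm, as the interface text tells. Its arguments: {"type":"object","properties":{"moves":{"type":"array","items":{"type":"array","items":{"type":"number"}}},"claw":{"type":"number"},"newtons":{"type":"number"}},"required":["moves"]}

```bash
ls; mkdir -p pics; python3 - <<'E'
from cell import env, read_camera, camera_info, job, models
import cv2,numpy as np
print(env.get_obs(), env.nose_length)
for n in ("scene","top"):
    p,d=read_camera(n); cv2.imwrite(f"pics/{n}0.png",p[:,:,::-1]); np.savez(f"pics/{n}0.npz",p=p,d=d)
    print(camera_info(n))
E
```

```text
pics
{'time_s': 0.0, 'qpos': array([-63.76502373,  18.43931968,  -4.01674653,  83.17400989,
         1.29506569,  78.54161626,  -3.25931545]), 'joint_velocities': array([ 0.00027283,  0.00641679, -0.00376034, -0.10459303,  0.04813571,
       -0.01884342, -0.11877057]), 'effort': array([-5.21105703e-04, -4.91296649e+01, -4.04354436e-01, -3.12520587e+01,
       -6.40059239e-02,  4.38279309e-02,  1.64307362e-04]), 'tool_pos': array([0.27889093, 0.58653952, 0.23246654]), 'tool_rot': array([-9.01096933e+01, -5.43874495e-03, -2.54233905e+01]), 'force': array([-0.73078501,  0.3272027 , -0.12085151]), 'wrist_torque': array([-0.0400389 , -0.00824319,  0.02803062]), 'grip_width': 0.08703817091143119} 0.011
{'fx': 412.1369938464224, 'fy': 412.1369938464224, 'cx': 283.10670922364693, 'cy': 207.6122350776086, 'distortion': array([-0.02638876,  0.        ,  0.        ,  0.        ,  0.        ]), 'R': array([[ 0.64395114,  0.76499878,  0.01018801],
       [ 0.60432879, -0.50044806, -0.61995036],
       [-0.4691627 ,  0.40537465, -0.78457489]]), 't': array([-0.31984821, -0.2600715 ,  1.46938361])}
{'fx': 409.8643976932577, 'fy': 409.8643976932577, 'cx': 280.1011187237487, 'cy': 202.88636234388156, 'distortion': array([-0.00656086,  0.        ,  0.        ,  0.        ,  0.        ]), 'R': array([[ 0.02574022, -0.99962324,  0.00953013],
       [-0.98726806, -0.02691669, -0.15677138],
       [ 0.15696883, -0.00537347, -0.98758894]]), 't': array([-0.04223253,  0.47526165,  0.93608997])}
```

View pics/scene0.png

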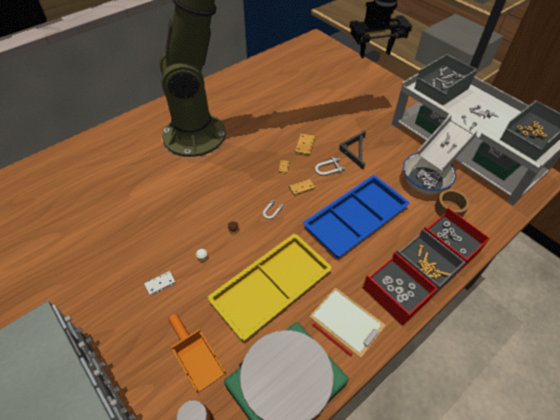

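View pics/top0.png

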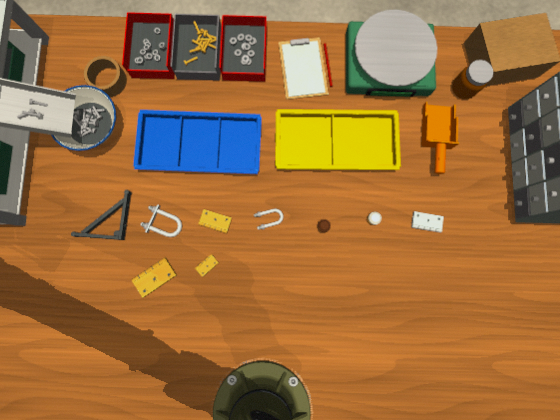

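The top view shows three brass hinges: large (154,278), small (206,265) and middle (215,220). The U-bolts are at (162,222) and (268,218), the bracket at (105,217), the white knob at (375,218) and the trays at (198,142) and (337,140). Next I'll measure them.

```bash
cat > h.py <<'E'
from cell import env, read_camera, camera_info, job, models
import cv2,numpy as np
def K(n):
    c=camera_info(n); return c,np.array([[c['fx'],0,c['cx']],[0,c['fy'],c['cy']],[0,0,1]])
def cloud(n,d):
    c,k=K(n); h,w=d.shape
    uv=np.stack(np.meshgrid(np.arange(w),np.arange(h)),-1).reshape(-1,1,2).astype(np.float64)
    xy=cv2.undistortPoints(uv,k,c['distortion']).reshape(-1,2)
    P=np.c_[xy,np.ones(len(xy))]*d.reshape(-1,1)
    return ((P-c['t'])@c['R']).reshape(h,w,3)
def ray(n,u,v,z):
    c,k=K(n); x=cv2.undistortPoints(np.array([[[u,v]]],float),k,c['distortion']).ravel()
    r=c['R'].T@np.array([x[0],x[1],1]); o=-c['R'].T@c['t']; return o+r*(z-o[2])/r[2]
def proj(n,X):
    c,k=K(n); p,_=cv2.projectPoints(np.array(X,float).reshape(-1,1,3),cv2.Rodrigues(c['R'])[0],c['t'],k,c['distortion']); return p.reshape(-1,2)
E
python3 - <<'E'
from h import *
p,d=read_camera("top"); W=cloud("top",d); ms={}
print("table z", W[300:330,330:400,2].mean())
for t in ["brass_hinge_c","zinc_hinge_c","small_ubolt_c","big_ubolt_c","bracket_c","white_knob_c","wood_knob_c","blue_tray","yellow_tray","scoop_c"]:
    r=models.cut_out(t,"top")
    for i,o in enumerate(r[:4]):
        m=o['mask']; ys,xs=np.nonzero(m); 
        ok=m&(d>0); q=W[ok]; rect=cv2.minAreaRect(q[:,:2].astype(np.float32)*1000)
        print(t,i,round(o['score'],2),"px",xs.mean().round(1),ys.mean().round(1),m.sum(),"mean",q.mean(0).round(4),"z",np.percentile(q[:,2],[5,50,95]).round(3),"rect",np.round(rect[0],1),np.round(rect[1],1),round(rect[2],1))
        ms[f"{t}{i}"]=m
np.savez("m.npz",p=p,d=d,**ms)
E
```

```text
table z 0.004401755209213437
brass_hinge_c 0 0.79 px 215.1 220.5 519 mean [0.433  0.1265 0.0108] z [0.006 0.011 0.014] rect [434.1 127.1] [72.6 42. ] 74.6
brass_hinge_c 1 0.68 px 206.3 264.6 290 mean [0.327  0.1428 0.0073] z [0.    0.008 0.011] rect [327.  143.8] [31.9 53.8] 43.2
brass_hinge_c 2 0.61 px 154.3 276.9 909 mean [0.2951 0.2627 0.0139] z [0.007 0.014 0.017] rect [294.3 266.1] [52.1 98.9] 35.4
small_ubolt_c 0 0.56 px 270.6 215.6 203 mean [ 0.4489 -0.0074  0.0082] z [0.    0.009 0.013] rect [446.6  -5.4] [43.8 65.5] 20.2
big_ubolt_c 0 0.82 px 161.7 221.4 409 mean [0.4274 0.2552 0.0116] z [0.005 0.012 0.018] rect [425.6 251.9] [90. 67.] 67.6
bracket_c 0 0.73 px 110.9 219.5 764 mean [0.4279 0.3741 0.0211] z [0.008 0.023 0.028] rect [443.8 399.2] [121.1 118.5] 87.0
white_knob_c 0 0.52 px 374.8 217.7 168 mean [ 0.4487 -0.2583  0.0225] z [-0.     0.027  0.032] rect [ 452.1 -262.9] [32.8 38.5] 3.3
wood_knob_c 0 0.69 px 324.0 225.0 130 mean [ 0.4273 -0.1357  0.0279] z [0.023 0.029 0.032] rect [ 427.7 -136. ] [26.9 29.9] 45.9
blue_tray 0 0.76 px 198.0 140.9 7469 mean [0.632  0.1794 0.0103] z [0.002 0.005 0.028] rect [634.3 176.3] [307.9 166.6] 89.2
yellow_tray 0 0.87 px 337.6 138.9 7232 mean [ 0.6476 -0.1701  0.0098] z [0.002 0.005 0.028] rect [ 643.6 -168.3] [153.4 306.3] 1.4
scoop_c 0 0.59 px 439.0 131.3 1683 mean [ 0.6724 -0.4231  0.0184] z [0.002 0.01  0.043] rect [ 655.6 -424.1] [ 88.3 188.6] 84.9
scoop_c 1 0.31 px 214.4 220.2 477 mean [0.4336 0.1283 0.0112] z [0.008 0.011 0.014] rect [434.1 128.7] [74.8 41.7] 73.4
```

```bash
python3 - <<'E'
import cv2
p=cv2.imread("pics/top0.png"); c=p[185:305,60:300]; cv2.imwrite("pics/top0z.png",cv2.resize(c,None,fx=3.3,fy=3.3,interpolation=cv2.INTER_CUBIC))
E
```

```text
(no output)
```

View pics/top0z.png

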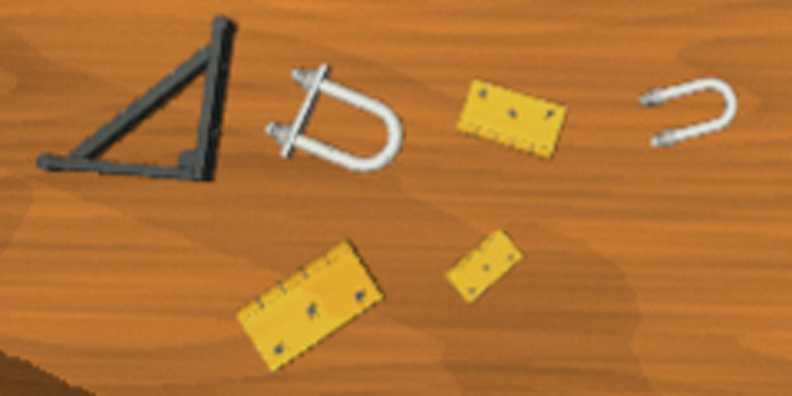

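```bash
cat > fit.py <<'E'
from h import *
from scipy.optimize import minimize
def box(x0,x1,y0,y1,z0,z1): return np.array([[x,y,z] for x in(x0,x1) for y in(y0,y1) for z in(z0,z1)],float)/1000
def rot(b,a):
    c,s=np.cos(a),np.sin(a); b=b.copy(); b[:,:2]=b[:,:2]@np.array([[c,s],[-s,c]]); return b
def ub(L,w,r,zc,nuts,plate=None):
    # centre line bend radius
    R=w/2-r; yb=-L/2+w/2; B=[box(s*R-r,s*R+r,yb,L/2,zc-r,zc+r) for s in(-1,1)]
    an=np.linspace(np.pi,2*np.pi,9); P=[(R*np.cos(a),yb+R*np.sin(a)) for a in an]
    for a,b in zip(P,P[1:]): B.append(np.array([[p[0]+dx,p[1]+dy,z] for p in(a,b) for dx in(-r*.8,r*.8) for dy in(-r*.8,r*.8) for z in(zc-r,zc+r)])/1000)
    y0,y1,nw=nuts
    for s in(-1,1): B.append(box(s*R-nw/2,s*R+nw/2,y0,y1,zc-nw/2,zc+nw/2))
    if plate: B.append(box(-plate/2,plate/2,24,28,zc-8,zc+8))
    return B
def cyl(r,z0,z1): return np.array([[r*np.cos(a),r*np.sin(a),z] for a in np.linspace(0,6.28,24) for z in(z0,z1)])/1000
br=np.array([[s*54-5*t*.7,-s*54-5*t*.7,z] for s in(-1,1) for t in(-1,1) for z in(4,22)])/1000
def tray(divs):
    B=[box(-69,69,-146,-142,0,26),box(-69,69,142,146,0,26),box(-69,-65,-146,146,0,26),box(65,69,-146,146,0,26)]
    return B+[box(-65,65,y-2,y+2,4,22) for y in divs]
M={"brass_hinge_c":[box(-20,20,-36,36,0,11)],
"small_ubolt_c":ub(70,40,4,6.5,(18,24,13)),
"big_ubolt_c":ub(96,54,5,8.5,(28,36,17),72),
"bracket_c":[box(-52.5,62.5,-52.5,-44.5,0,26),box(-52.5,-44.5,-52.5,62.5,0,26),br],
"white_knob_c":[cyl(14,0,10),cyl(16,19,24),cyl(12,24,30)],
"blue_full":[box(-71.5,71.5,-148.5,148.5,20,26),box(-69,69,-146,146,0,26)],
"blue_tray":tray([-48,48]),"yellow_tray":tray([10])}
S=4
def sil(parts,pose,n="top",zs=0.0):
    im=np.zeros((420*S,560*S),np.uint8)
    for b in parts:
        q=rot(b,pose[2])+np.array([pose[0],pose[1],zs]); uv=proj(n,q)
        cv2.fillPoly(im,[np.round(cv2.convexHull(((uv+.5)*S).astype(np.float32))).astype(np.int32)],1)
    return im
def fit(parts,mask,p0,n="top",zs=0.0):
    m=cv2.resize(mask.astype(np.uint8),None,fx=S,fy=S,interpolation=cv2.INTER_NEAREST)
    def f(v):
        s=sil(parts,[v[0]/1000,v[1]/1000,v[2]/57.3],n,zs); return -(s&m).sum()/((s|m).sum()+1)
    x0=np.array([p0[0]*1000,p0[1]*1000,p0[2]])
    sim=np.array([x0]+[x0+e for e in np.diag([8,8,10])])
    r=minimize(f,x0,method="Nelder-Mead",options=dict(initial_simplex=sim,xatol=.1,fatol=1e-4))
    return r.x,-r.fun
E
cat > a.py <<'E'
from fit import *
z=np.load("m.npz"); p=z['p']; o=cv2.resize(p[:,:,::-1],None,fx=S,fy=S,interpolation=cv2.INTER_CUBIC)
I={"brass_hinge_c":[(.434,.127,-15)],"small_ubolt_c":[(.447,-.005,20),(.447,-.005,0)],"big_ubolt_c":[(.426,.252,-22),(.426,.252,22)],
"bracket_c":[(.45,.37,a) for a in(0,90,180,270)],"white_knob_c":[(.449,-.26,0)],"blue_tray":[(.634,.176,-1)],"yellow_tray":[(.643,-.168,1)]}
for k,v in I.items():
    m=z[k+"0"]; parts=M["blue_full"] if "tray" in k else M[k]
    b=max((fit(parts,m,q) for q in v),key=lambda t:t[1]); print(k,b[0].round(1),round(b[1],3))
    s=sil(M[k],[b[0][0]/1000,b[0][1]/1000,b[0][2]/57.3])
    cs,_=cv2.findContours(s,cv2.RETR_LIST,cv2.CHAIN_APPROX_NONE); cv2.drawContours(o,cs,-1,(0,0,255) if "brass" not in k else (255,0,0),1)
cv2.imwrite("pics/ov1.png",o[175*S:250*S,60*S:250*S]); cv2.imwrite("pics/ov2.png",o[175*S:250*S,240*S:440*S]);cv2.imwrite("pics/ov3.png",cv2.resize(o[100*S:180*S,120*S:410*S],None,fx=.68,fy=.68))
E
python3 a.py
```

```text
brass_hinge_c [511.3 129.7 -55. ] -0.0
small_ubolt_c [455.   33.8   9. ] -2574563024942017.0fit.py:37: RuntimeWarning: overflow encountered in scalar negative
  s=sil(parts,[v[0]/1000,v[1]/1000,v[2]/57.3],n,zs); return -(s&m).sum()/((s|m).sum()+1)
Traceback (most recent call last):
  File "a.py", line 7, in <module>
    b=max((fit(parts,m,q) for q in v),key=lambda t:t[1]); print(k,b[0].round(1),round(b[1],3))
  File "a.py", line 7, in <genexpr>
    b=max((fit(parts,m,q) for q in v),key=lambda t:t[1]); print(k,b[0].round(1),round(b[1],3))
           ~~~^^^^^^^^^^^
  File "fit.py", line 40, in fit
    r=minimize(f,x0,method="Nelder-Mead",options=dict(initial_simplex=sim,xatol=.1,fatol=1e-4))
  File "fit.py", line 37, in f
    s=sil(parts,[v[0]/1000,v[1]/1000,v[2]/57.3],n,zs); return -(s&m).sum()/((s|m).sum()+1)
  File "fit.py", line 31, in sil
    q=rot(b,pose[2])+np.array([pose[0],pose[1],zs]); uv=proj(n,q)
                                                        ~~~~^^^^^
  File "h.py", line 15, in proj
    c,k=K(n); p,_=cv2.projectPoints(np.array(X,float).reshape(-1,1,3),cv2.Rodrigues(c['R'])[0],c['t'],k,c['distortion']); return p.reshape(-1,2)
        ~^^^
  File "h.py", line 4, in K
    c=camera_info(n); return c,np.array([[c['fx'],0,c['cx']],[0,c['fy'],c['cy']],[0,0,1]])
ValueError: time passes only in moves, steps and waits
```

```bash
sed -i 's/return -(s&m).sum()/return -float((s\&m).sum())/' fit.py
sed -i 's/^def K(n):/import functools\n@functools.lru_cache\ndef K(n):/' h.py
python3 a.py; python3 -c "
from h import *
print(env.get_obs()['time_s'])"
```

```text
brass_hinge_c [433.7 127.6 -15.3] 0.953
small_ubolt_c [445.   -3.9  16.1] 0.719
big_ubolt_c [426.6 253.8 -20.8] 0.782
bracket_c [437.9 395.4  -4.1] 0.786
white_knob_c [ 449.4 -259.4    3.1] 0.923
blue_tray [630.7 176.9  -1.1] 0.936
yellow_tray [ 645.  -168.6    0.9] 0.954
0.65
```

View pics/ov1.png

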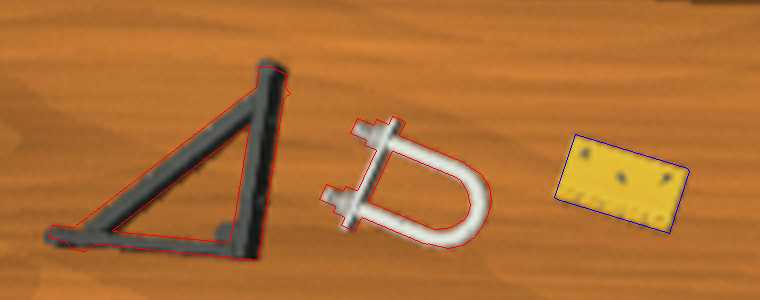

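View pics/ov2.png

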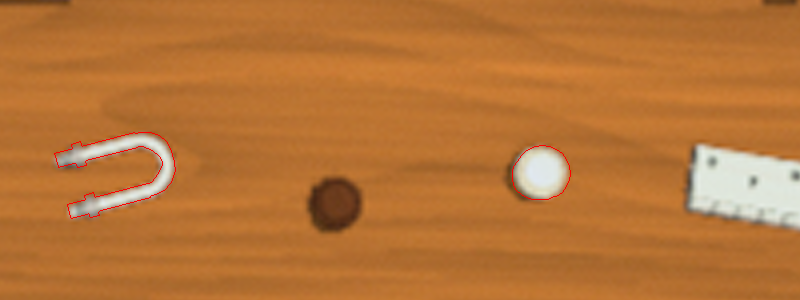

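View pics/ov3.png

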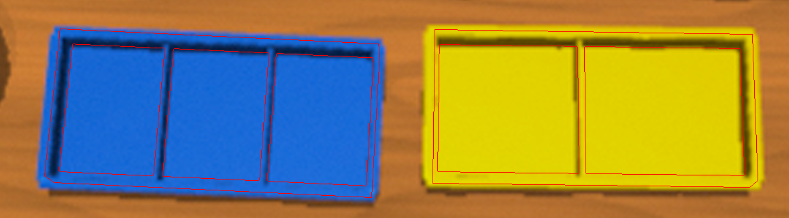

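```bash
cat > go.py <<'E'
from h import *
from scipy.spatial.transform import Rotation as Rn
import sys
def go(x,y,z,jaw):
    "target TCP mm and jaw direction deg -> tool shift (mm), turn about tool y"
    o=env.get_obs(); R=Rn.from_euler("xyz",o['tool_rot'],degrees=True).as_matrix()
    s=R.T@(np.array([x,y,z])-o['tool_pos']*1000)
    cur=np.degrees(np.arctan2(R[1,2],R[0,2])); dl=(jaw-cur+90)%180-90
    print("t",round(o['time_s'],2),"pos",(o['tool_pos']*1000).round(1),"jaw",cur.round(1),"tilt",o['tool_rot'].round(1)[:2],"grip",round(o['grip_width']*1000,1),"F",o['force'].round(1))
    print(" shift",s.round(1),"turn y",round(-dl,1),"(alt",round(-(dl-180*np.sign(dl)),1),") dist",np.linalg.norm(s).round(0))
if __name__=="__main__":
    a=list(map(float,sys.argv[1:])); 
    for i in range(0,len(a),4): go(*a[i:i+4])
E
python3 go.py 433.7 127.6 90 -15.3
```

```text
t 0.65 pos [279.1 587.1 233.6] jaw 64.6 tilt [-90.  -0.] grip 87.1 F [ 1.7 -0.5 -0.5]
 shift [ 336.9  143.6 -348.6] turn y 79.9 (alt -100.1 ) dist 506.0
```

Emit:
{"api": "move_arm", "payload": {"moves": [[337, 143, -349, 0, 80, 0], [337, 143, -349, 0, 80, 0], [337, 143, -349, 0, 80, 0], [337, 143, -349, 0, 80, 0], [337, 143, -349, 0, 80, 0], [337, 143, -349, 0, 80, 0], [337, 143, -349, 0, 80, 0], [337, 143, -349, 0, 80, 0], [337, 143, -349, 0, 80, 0], [337, 143, -349, 0, 80, 0], [337, 143, -349, 0, 80, 0], [337, 143, -349, 0, 80, 0], [337, 143, -349, 0, 80, 0], [337, 143, -349, 0, 80, 0], [337, 143, -349, 0, 80, 0], [337, 143, -349, 0, 80, 0], [337, 143, -349, 0, 80, 0], [337, 143, -349, 0, 80, 0]], "claw": 70}}

```text
time_s: 2.15
tool_pos: [0.4336, 0.1288, 0.091]
tool_rot: [-90.0, 0.0, -105.3]
force: [-0.7, 0.3, 0.2]
grip_width: 0.0701
```

```bash
python3 go.py 433.7 127.6 13 -15.3
```

```text
t 2.15 pos [433.6 128.8  91. ] jaw -15.3 tilt [-90.   0.] grip 70.1 F [-0.7  0.3  0.2]
 shift [ 1.1 78.   0.4] turn y 0.0 (alt -180.0 ) dist 78.0
```

Emit:
{"api": "move_arm", "payload": {"moves": [[1, 35, 0, 0, 0, 0], [1, 65, 0, 0, 0, 0], [1, 78, 0, 0, 0, 0], [1, 78, 0, 0, 0, 0], [1, 78, 0, 0, 0, 0]]}}

```text
time_s: 2.57
tool_pos: [0.4334, 0.1272, 0.0126]
tool_rot: [-90.0, 0.0, -105.3]
force: [0.4, 0.5, 0.6]
grip_width: 0.0702
```

Emit:
{"api": "move_arm", "payload": {"moves": [[0, 0, 0, 0, 0, 0], [0, 0, 0, 0, 0, 0], [0, 0, 0, 0, 0, 0], [0, 0, 0, 0, 0, 0], [0, 0, 0, 0, 0, 0], [0, 0, 0, 0, 0, 0]], "claw": 20, "newtons": 35}}

```text
time_s: 3.07
tool_pos: [0.4333, 0.1263, 0.0126]
tool_rot: [-90.0, 0.0, -105.4]
force: [-0.4, -0.2, 1.3]
grip_width: 0.0394
```

```bash
python3 - <<'E'
from fit import *
T={"b":(630.7,176.9,-1.1),"y":(645,-168.6,.9)}
for n,o in [("b",(0,96)),("b",(0,0)),("b",(0,-96)),("y",(0,-67)),("y",(0,77))]:
    x,y,a=T[n]; a=np.radians(a); print(n,o,round(x+o[0]*np.cos(a)-o[1]*np.sin(a),1),round(y+o[0]*np.sin(a)+o[1]*np.cos(a),1))
E
python3 go.py 632.5 272.9 80 -1.1
```

```text
b (0, 96) 632.5 272.9
b (0, 0) 630.7 176.9
b (0, -96) 628.9 80.9
y (0, -67) 646.1 -235.6
y (0, 77) 643.8 -91.6
t 3.07 pos [433.3 126.3  12.6] jaw -15.4 tilt [-90.   0.] grip 39.4 F [-0.4 -0.2  1.3]
 shift [-194.3  -67.4  153. ] turn y -14.3 (alt 165.7 ) dist 256.0
```

Emit:
{"api": "move_arm", "payload": {"moves": [[0, -25, 0, 0, 0, 0], [0, -60, 0, 0, 0, 0], [-25, -68, 18, 0, 0, 0], [-55, -68, 42, 0, -6, 0], [-85, -68, 66, 0, -10, 0], [-115, -68, 90, 0, -14, 0], [-145, -68, 114, 0, -14, 0], [-175, -68, 138, 0, -14, 0], [-194, -68, 153, 0, -14, 0], [-194, -68, 153, 0, -14, 0], [-194, -68, 153, 0, -14, 0], [-194, -68, 153, 0, -14, 0]]}}

```text
time_s: 4.07
tool_pos: [0.6315, 0.2714, 0.0795]
tool_rot: [-90.1, -0.1, -91.4]
force: [-0.5, -0.1, -1.3]
grip_width: 0.0393
```

```bash
python3 go.py 632.5 272.9 18 -1.1; python3 - <<'E'
from h import *
for n in ("scene","top"):
    p,d=read_camera(n); cv2.imwrite(f"pics/{n}1.png",p[:,:,::-1])
E
```

```text
t 4.07 pos [631.5 271.4  79.5] jaw -1.5 tilt [-90.1  -0.1] grip 39.3 F [-0.5 -0.1 -1.3]
 shift [-1.6 61.5  1.1] turn y -0.4 (alt 179.6 ) dist 62.0
```

View pics/scene1.png

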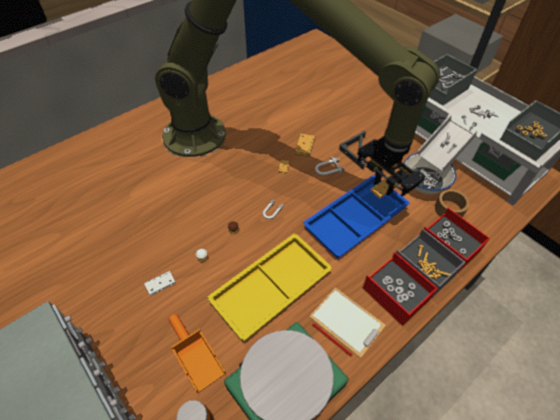

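View pics/top1.png

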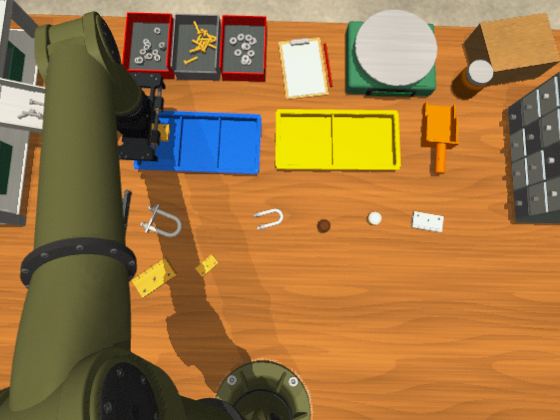

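The hinge is in the jaws over the left blue compartment, showing at (165,132) in the top view. I'll lower it now.

Emit:
{"api": "move_arm", "payload": {"moves": [[-1, 25, 1, 0, 0, 0], [-1, 45, 1, 0, 0, 0], [-1, 57, 1, 0, 0, 0], [-1, 62, 1, 0, 0, 0], [-1, 62, 1, 0, 0, 0], [-1, 62, 1, 0, 0, 0]]}}

```text
time_s: 4.67
tool_pos: [0.6339, 0.2734, 0.0195]
tool_rot: [-89.9, 0.0, -91.4]
force: [0.4, 1.3, -0.7]
grip_width: 0.0389
```

Emit:
{"api": "move_arm", "payload": {"moves": [[0, 0, 0, 0, 0, 0], [0, 0, 0, 0, 0, 0], [0, 0, 0, 0, 0, 0], [0, 0, 0, 0, 0, 0]], "claw": 60}}

```text
time_s: 5.0
tool_pos: [0.6341, 0.2738, 0.0194]
tool_rot: [-89.9, 0.0, -91.4]
force: [0.1, 1.0, 0.3]
grip_width: 0.0564
```

```bash
python3 go.py 632.5 272.9 100 -1.1 445 -3.9 80 16.1
```

```text
t 5.0 pos [634.1 273.8  19.4] jaw -1.4 tilt [-89.9   0. ] grip 56.4 F [0.1 1.  0.3]
 shift [  0.8 -80.6  -1.4] turn y -0.3 (alt 179.7 ) dist 81.0
t 5.0 pos [634.1 273.8  19.4] jaw -1.4 tilt [-89.9   0. ] grip 56.4 F [0.1 1.  0.3]
 shift [ 282.2  -61.  -182. ] turn y -17.5 (alt 162.5 ) dist 341.0
```

Emit:
{"api": "move_arm", "payload": {"moves": [[0, -30, 0, 0, 0, 0], [0, -70, 0, 0, 0, 0], [28, -75, -18, 0, 0, 0], [60, -75, -38, 0, -5, 0], [92, -75, -59, 0, -10, 0], [124, -75, -80, 0, -15, 0], [156, -75, -101, 0, -17, 0], [188, -75, -121, 0, -17, 0], [220, -75, -142, 0, -17, 0], [252, -70, -163, 0, -17, 0], [282, -60, -182, 0, -17, 0], [282, -60, -182, 0, -17, 0], [282, -60, -182, 0, -17, 0], [282, -60, -182, 0, -17, 0]]}}

```text
time_s: 6.17
tool_pos: [0.4454, -0.0034, 0.0793]
tool_rot: [-89.9, 0.0, -74.4]
force: [0.8, 0.9, 0.1]
grip_width: 0.0597
```

```bash
python3 go.py 445 -3.9 13 16.1;  python3 - <<'E'
from h import *
for n in ("scene","top"):
    p,d=read_camera(n); cv2.imwrite(f"pics/{n}2.png",p[:,:,::-1])
E
```

```text
t 6.17 pos [445.4  -3.4  79.3] jaw 15.6 tilt [-89.9   0. ] grip 59.7 F [0.8 0.9 0.1]
 shift [ 0.4 66.3 -0.7] turn y -0.5 (alt 179.5 ) dist 66.0
```

View pics/scene2.png

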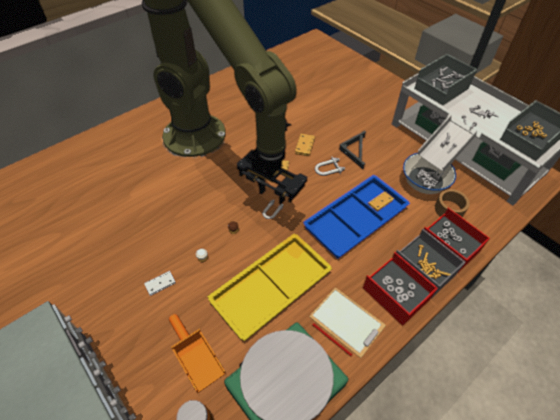

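The hinge lies flat in the far blue compartment at (380,201). Next I'll grip the small U-bolt.

Emit:
{"api": "move_arm", "payload": {"moves": [[0, 30, -1, 0, 0, 0], [0, 55, -1, 0, 0, 0], [0, 66, -1, 0, 0, 0], [0, 66, -1, 0, 0, 0], [0, 66, -1, 0, 0, 0]]}}

```text
time_s: 6.68
tool_pos: [0.4446, -0.0031, 0.0125]
tool_rot: [-90.0, -0.0, -74.3]
force: [0.3, 0.1, -0.1]
grip_width: 0.0598
```

Emit:
{"api": "move_arm", "payload": {"moves": [[0, 0, 0, 0, 0, 0], [0, 0, 0, 0, 0, 0], [0, 0, 0, 0, 0, 0], [0, 0, 0, 0, 0, 0], [0, 0, 0, 0, 0, 0], [0, 0, 0, 0, 0, 0]], "claw": 20, "newtons": 20}}

```text
time_s: 7.18
tool_pos: [0.4437, -0.0041, 0.0127]
tool_rot: [-90.0, 0.0, -74.4]
force: [0.5, 0.2, -0.4]
grip_width: 0.0389
```

```bash
python3 go.py 630.7 176.9 80 -1.1
```

```text
t 7.18 pos [443.7  -4.1  12.7] jaw 15.6 tilt [-90.   0.] grip 38.9 F [ 0.5  0.2 -0.4]
 shift [-124.1  -67.2  228.8] turn y 16.7 (alt -163.3 ) dist 269.0
```

Emit:
{"api": "move_arm", "payload": {"moves": [[0, -25, 0, 0, 0, 0], [0, -60, 0, 0, 0, 0], [-14, -68, 26, 0, 0, 0], [-32, -68, 58, 0, 5, 0], [-50, -68, 91, 0, 10, 0], [-68, -68, 124, 0, 15, 0], [-86, -68, 157, 0, 17, 0], [-104, -68, 190, 0, 17, 0], [-118, -68, 217, 0, 17, 0], [-124, -68, 229, 0, 17, 0], [-124, -68, 229, 0, 17, 0], [-124, -68, 229, 0, 17, 0]]}}

```text
time_s: 8.18
tool_pos: [0.6304, 0.1768, 0.0797]
tool_rot: [-90.1, -0.1, -91.4]
force: [0.2, -1.0, -0.5]
grip_width: 0.0391
```

```bash
python3 go.py 630.7 176.9 18 -1.1
```

```text
t 8.18 pos [630.4 176.8  79.7] jaw -1.4 tilt [-90.1  -0.1] grip 39.1 F [ 0.2 -1.  -0.5]
 shift [-0.2 61.7  0.4] turn y -0.3 (alt 179.7 ) dist 62.0
```

Emit:
{"api": "move_arm", "payload": {"moves": [[0, 25, 0, 0, 0, 0], [0, 45, 0, 0, 0, 0], [0, 57, 0, 0, 0, 0], [0, 62, 0, 0, 0, 0], [0, 62, 0, 0, 0, 0], [0, 62, 0, 0, 0, 0]]}}

```text
time_s: 8.68
tool_pos: [0.6312, 0.1763, 0.0193]
tool_rot: [-89.9, 0.0, -91.5]
force: [0.4, 0.2, 0.8]
grip_width: 0.0393
```

Emit:
{"api": "move_arm", "payload": {"moves": [[0, 0, 0, 0, 0, 0], [0, 0, 0, 0, 0, 0], [0, 0, 0, 0, 0, 0], [0, 0, 0, 0, 0, 0]], "claw": 60}}

```text
time_s: 9.02
tool_pos: [0.6313, 0.1769, 0.0192]
tool_rot: [-89.9, 0.0, -91.4]
force: [0.2, -0.5, -0.1]
grip_width: 0.0563
```

```bash
python3 go.py 449 -259.4 90 -30
```

```text
t 9.02 pos [631.3 176.9  19.2] jaw -1.4 tilt [-89.9   0. ] grip 56.3 F [ 0.2 -0.5 -0.1]
 shift [ 440.7  -71.2 -171.3] turn y 28.6 (alt -151.4 ) dist 478.0
```

Emit:
{"api": "move_arm", "payload": {"moves": [[0, -30, 0, 0, 0, 0], [0, -70, 0, 0, 0, 0], [37, -75, -14, 0, 0, 0], [75, -75, -29, 0, 5, 0], [113, -75, -44, 0, 10, 0], [151, -75, -59, 0, 15, 0], [189, -75, -73, 0, 20, 0], [227, -75, -88, 0, 25, 0], [265, -75, -103, 0, 29, 0], [303, -75, -118, 0, 29, 0], [341, -75, -133, 0, 29, 0], [379, -75, -147, 0, 29, 0], [417, -72, -162, 0, 29, 0], [441, -71, -171, 0, 29, 0], [441, -71, -171, 0, 29, 0], [441, -71, -171, 0, 29, 0], [441, -71, -171, 0, 29, 0]]}}

```text
time_s: 10.43
tool_pos: [0.4495, -0.2591, 0.0897]
tool_rot: [-90.0, 0.1, -120.4]
force: [-0.6, 0.4, 0.2]
grip_width: 0.0604
```

```bash
python3 go.py 449 -259.4 13 -30;  python3 - <<'E'
from h import *
for n in ("scene","top"):
    p,d=read_camera(n); cv2.imwrite(f"pics/{n}3.png",p[:,:,::-1])
E
```

```text
t 10.43 pos [ 449.5 -259.1   89.7] jaw -30.4 tilt [-90.    0.1] grip 60.4 F [-0.6  0.4  0.2]
 shift [ 0.6 76.7 -0.2] turn y -0.4 (alt 179.6 ) dist 77.0
```

View pics/scene3.png

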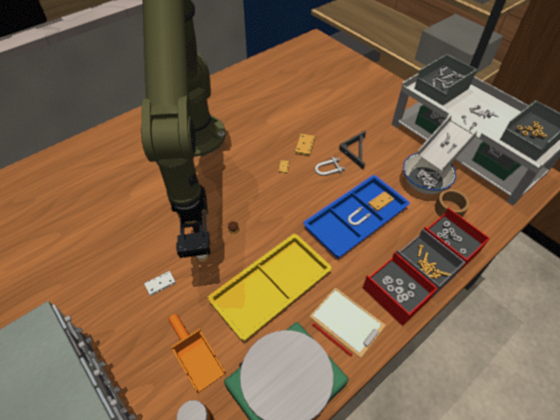

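View pics/top3.png

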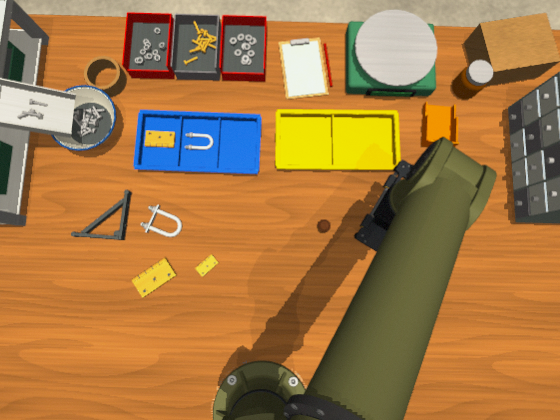

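The hinge at (160,139) and the U-bolt at (200,141) both lie inside their compartments. Next is the knob.

Emit:
{"api": "move_arm", "payload": {"moves": [[1, 35, 0, 0, 0, 0], [1, 65, 0, 0, 0, 0], [1, 76, 0, 0, 0, 0], [1, 76, 0, 0, 0, 0], [1, 76, 0, 0, 0, 0]]}}

```text
time_s: 10.95
tool_pos: [0.4491, -0.2597, 0.0136]
tool_rot: [-90.0, 0.0, -120.3]
force: [-0.2, -0.5, -0.1]
grip_width: 0.0601
```

Emit:
{"api": "move_arm", "payload": {"moves": [[0, 0, 0, 0, 0, 0], [0, 0, 0, 0, 0, 0], [0, 0, 0, 0, 0, 0], [0, 0, 0, 0, 0, 0], [0, 0, 0, 0, 0, 0], [0, 0, 0, 0, 0, 0]], "claw": 15, "newtons": 15}}

```text
time_s: 11.45
tool_pos: [0.4485, -0.2607, 0.0137]
tool_rot: [-90.0, 0.0, -120.4]
force: [0.0, 0.2, 0.7]
grip_width: 0.0297
```

```bash
python3 go.py 628.9 80.9 90 -1.1
```

```text
t 11.45 pos [ 448.5 -260.7   13.7] jaw -30.4 tilt [-90.   0.] grip 29.7 F [0.  0.2 0.7]
 shift [-385.9  -76.2  -17.4] turn y -29.3 (alt 150.7 ) dist 394.0
```

Emit:
{"api": "move_arm", "payload": {"moves": [[0, -25, 0, 0, 0, 0], [0, -65, 0, 0, 0, 0], [-25, -76, -1, 0, 0, 0], [-62, -76, -3, 0, -5, 0], [-100, -76, -5, 0, -10, 0], [-138, -76, -6, 0, -15, 0], [-176, -76, -8, 0, -20, 0], [-214, -76, -10, 0, -25, 0], [-252, -76, -11, 0, -29, 0], [-290, -76, -13, 0, -29, 0], [-328, -76, -15, 0, -29, 0], [-362, -76, -16, 0, -29, 0], [-386, -76, -17, 0, -29, 0], [-386, -76, -17, 0, -29, 0], [-386, -76, -17, 0, -29, 0], [-386, -76, -17, 0, -29, 0]]}}

```text
time_s: 12.78
tool_pos: [0.6288, 0.0795, 0.0891]
tool_rot: [-90.1, -0.1, -91.5]
force: [0.3, 0.3, -0.2]
grip_width: 0.0302
```

```bash
python3 go.py 628.9 80.9 18 -1.1;  python3 - <<'E'
from h import *
p,d=read_camera("scene"); cv2.imwrite("pics/scene4.png",cv2.resize(p[120:320,200:460,::-1],None,fx=3,fy=3))
E
```

```text
t 12.78 pos [628.8  79.5  89.1] jaw -1.5 tilt [-90.1  -0.1] grip 30.2 F [ 0.3  0.3 -0.2]
 shift [-1.5 71.1  0.2] turn y -0.4 (alt 179.6 ) dist 71.0
```

View pics/scene4.png

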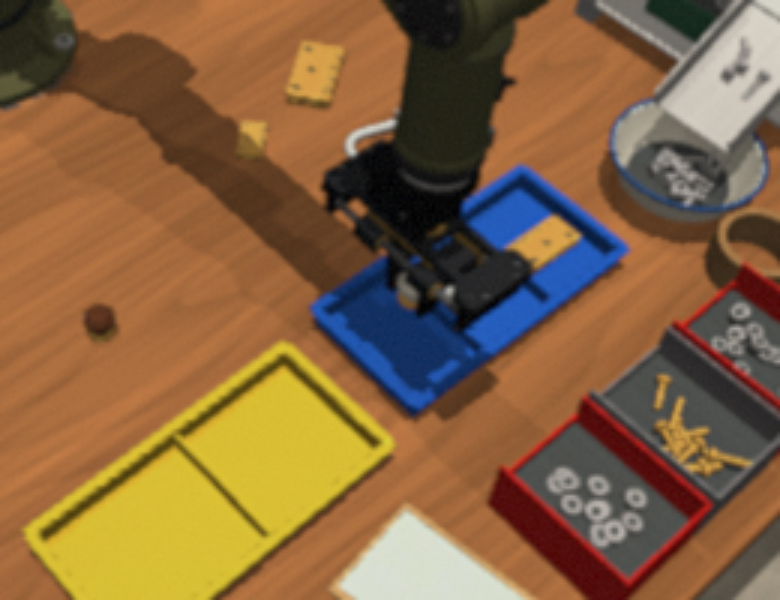

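The knob is held upright at (410,295) in the crop. I'll lower it gently to just above the floor.

Emit:
{"api": "move_arm", "payload": {"moves": [[-1, 30, 0, 0, 0, 0], [-1, 55, 0, 0, 0, 0], [-1, 66, 0, 0, 0, 0], [-1, 72, 0, 0, 0, 0], [-1, 72, 0, 0, 0, 0], [-1, 72, 0, 0, 0, 0]]}}

```text
time_s: 13.33
tool_pos: [0.6298, 0.0806, 0.0184]
tool_rot: [-89.9, -0.0, -91.5]
force: [0.2, -0.1, 1.1]
grip_width: 0.03
```

Emit:
{"api": "move_arm", "payload": {"moves": [[0, 0, 0, 0, 0, 0], [0, 0, 0, 0, 0, 0], [0, 0, 0, 0, 0, 0], [0, 0, 0, 0, 0, 0], [0, 0, 0, 0, 0, 0]], "claw": 55}}

```text
time_s: 13.75
tool_pos: [0.6295, 0.0818, 0.0178]
tool_rot: [-90.0, 0.0, -91.4]
force: [-0.3, -0.4, -0.5]
grip_width: 0.052
```

```bash
python3 go.py 437.9 395.4 100 -4.1
```

```text
t 13.75 pos [629.5  81.8  17.8] jaw -1.4 tilt [-90.   0.] grip 52.0 F [-0.3 -0.4 -0.5]
 shift [-308.7  -82.2 -199.3] turn y 2.7 (alt -177.3 ) dist 377.0
```

Emit:
{"api": "move_arm", "payload": {"moves": [[0, -30, 0, 0, 0, 0], [0, -70, 0, 0, 0, 0], [-32, -82, -21, 0, -5, 0], [-64, -82, -42, 0, -10, 0], [-96, -82, -62, 0, -15, 0], [-128, -82, -83, 0, -20, 0], [-160, -82, -104, 0, -25, 0], [-192, -82, -125, 0, -30, 0], [-224, -82, -146, 0, -35, 0], [-256, -82, -166, 0, -40, 0], [-288, -82, -187, 0, -42, 0], [-309, -82, -199, 0, -42, 0], [-309, -82, -199, 0, -42, 0], [-309, -82, -199, 0, -42, 0], [-309, -82, -199, 0, -42, 0]], "claw": 55}}

```text
time_s: 15.0
tool_pos: [0.4387, 0.3946, 0.0995]
tool_rot: [-90.0, -0.1, -49.5]
force: [0.6, 0.3, -0.2]
grip_width: 0.0551
```

```bash
python3 - <<'E'
from fit import *
z=np.load("m.npz"); p=z['p']; 
m=(p.max(2)<75); m[:183]=0; m[245:]=0; m[:,:65]=0; m[:,136:]=0
n,l,st,_=cv2.connectedComponentsWithStats(m.astype(np.uint8)); k=1+st[1:,4].argmax(); m=l==k; print(m.sum(), z['bracket_c0'].sum())
r=fit(M["bracket_c"],m,(.438,.395,-4)); print(r)
p,d=read_camera("scene"); cv2.imwrite("pics/scene5.png",cv2.resize(p[120:320,200:460,::-1],None,fx=3,fy=3))
p,d=read_camera("top"); cv2.imwrite("pics/top5.png",cv2.resize(p[90:250,50:420,::-1],None,fx=2.1,fy=2.1))
E
python3 go.py 437.9 395.4 13 40.9
```

```text
177 764
(array([441.31169599, 391.31196225,  -8.21010243]), np.float64(0.19844274591042219))
t 15.1 pos [439.3 393.8  99.6] jaw 40.4 tilt [-90.   -0.1] grip 55.4 F [0.  0.4 0.6]
 shift [-2.2 86.6 -0.1] turn y -0.5 (alt 179.5 ) dist 87.0
```

View pics/scene5.png

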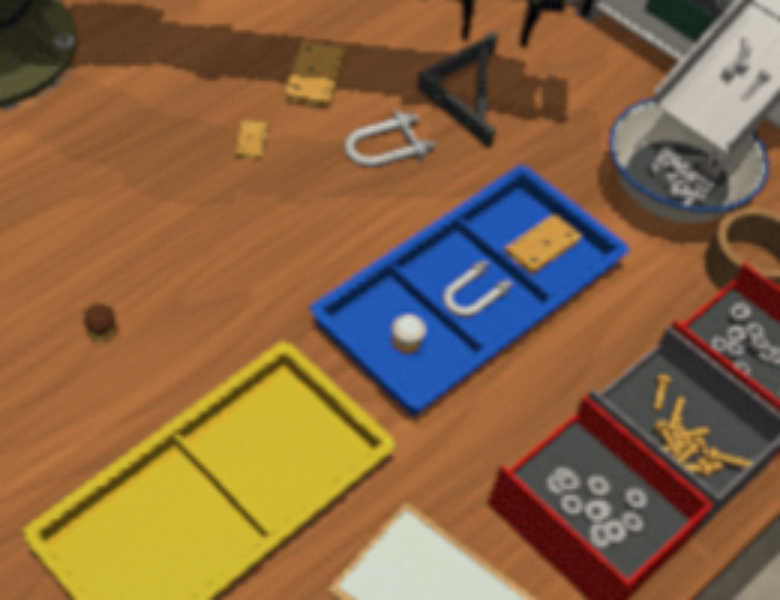

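View pics/top5.png

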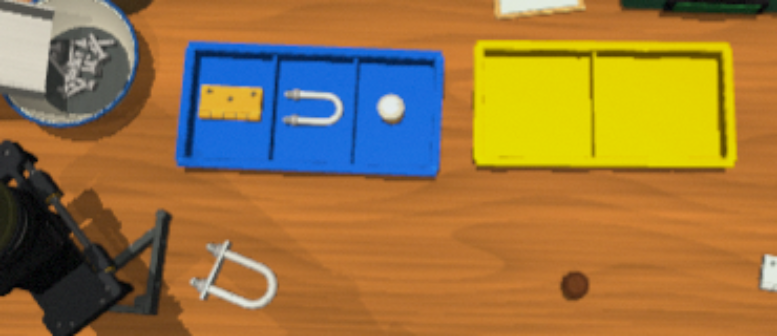

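```bash
python3 - <<'E'
from fit import *
z=np.load("m.npz"); p=z['p'].astype(int); d=z['d']; W=cloud("top",d)
# heights near body footprint
c=np.array([.438,.395]); a=np.radians(41); e=np.array([np.cos(a),np.sin(a)]); n=np.array([-e[1],e[0]])
q=W[...,:2]-c; u=q@e; v=q@n
s=(abs(u)<.115)&(abs(v)<.06)&(d>0); print("max z in body footprint",np.sort(W[s][:,2])[-5:])
b=W[85:152,50:118]; print("bowl max",np.percentile(b[...,2],[50,95,99]))
sat=(p[...,0]-p[...,2]); m=(sat<40)&(p.max(2)<120); m[:183]=0; m[245:]=0; m[:,:65]=0; m[:,136:]=0
nn,l,st,_=cv2.connectedComponentsWithStats(m.astype(np.uint8)); k=1+st[1:,4].argmax(); m=l==k; print(m.sum())
for y0 in (-4,-6): r=fit(M["bracket_c"],m,(.438,.395,y0)); print(r)
v=r[0]; o=cv2.resize(z['p'][:,:,::-1],None,fx=S,fy=S,interpolation=cv2.INTER_CUBIC)
cs,_=cv2.findContours(sil(M["bracket_c"],[v[0]/1000,v[1]/1000,v[2]/57.3]),cv2.RETR_LIST,cv2.CHAIN_APPROX_NONE); cv2.drawContours(o,cs,-1,(0,0,255),1)
cv2.imwrite("pics/ov5.png",cv2.resize(o[180*S:245*S,62*S:142*S],None,fx=2,fy=2))
E
```

```text
max z in body footprint [0.0298658  0.02989324 0.02997388 0.0306132  0.03102294]
bowl max [0.02679373 0.10027436 0.12031357]
794
(array([436.63534522, 395.27196518,  -3.35240486]), np.float64(0.811325836643997))
(array([436.77804695, 395.53763971,  -3.56287463]), np.float64(0.8063779791876469))
```

View pics/ov5.png

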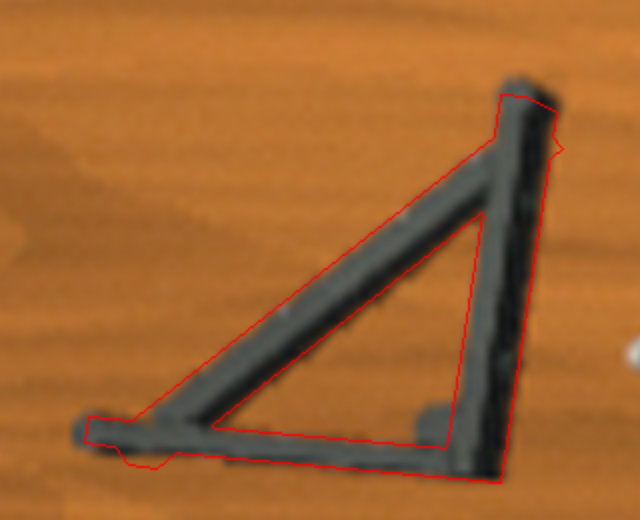

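```bash
python3 go.py 437.5 395.5 13 41.3
```

```text
t 15.1 pos [439.3 393.8  99.6] jaw 40.4 tilt [-90.   -0.1] grip 55.4 F [0.  0.4 0.6]
 shift [-2.6 86.6 -0.3] turn y -0.9 (alt 179.1 ) dist 87.0
```

Emit:
{"api": "move_arm", "payload": {"moves": [[-2, 30, 0, 0, -1, 0], [-2, 60, 0, 0, -1, 0], [-2, 78, 0, 0, -1, 0], [-2, 87, 0, 0, -1, 0], [-2, 87, 0, 0, -1, 0], [-2, 87, 0, 0, -1, 0]], "claw": 40}}

```text
time_s: 15.6
tool_pos: [0.4381, 0.3962, 0.0131]
tool_rot: [-90.0, -0.0, -48.6]
force: [0.9, 0.2, -0.5]
grip_width: 0.0401
```

Emit:
{"api": "move_arm", "payload": {"moves": [[0, 0, 0, 0, 0, 0], [0, 0, 0, 0, 0, 0], [0, 0, 0, 0, 0, 0], [0, 0, 0, 0, 0, 0], [0, 0, 0, 0, 0, 0], [0, 0, 0, 0, 0, 0]], "claw": 0, "newtons": 55}}

```text
time_s: 16.1
tool_pos: [0.4361, 0.3965, 0.0125]
tool_rot: [-90.1, -0.0, -48.4]
force: [-2.9, -1.8, 2.5]
grip_width: 0.0098
```

```bash
python3 go.py 641.2 -240.7 100 45.9
```

```text
t 16.1 pos [436.1 396.5  12.5] jaw 41.6 tilt [-90.1  -0. ] grip 9.8 F [-2.9 -1.8  2.5]
 shift [ 612.8  -86.9 -269.7] turn y -4.3 (alt 175.7 ) dist 675.0
```

Emit:
{"api": "move_arm", "payload": {"moves": [[0, -15, 0, 0, 0, 0], [0, -45, 0, 0, 0, 0], [0, -80, 0, 0, 0, 0], [0, -87, 0, 0, 0, 0], [0, -87, 0, 0, 0, 0]]}}

```text
time_s: 16.52
tool_pos: [0.4382, 0.3986, 0.102]
tool_rot: [-89.7, 0.0, -48.4]
force: [-0.3, 0.0, -5.2]
grip_width: 0.0095
```

```bash
python3 go.py 641.2 -240.7 100 45.9;  python3 - <<'E'
from h import *
p,d=read_camera("scene"); cv2.imwrite("pics/scene6.png",cv2.resize(p[60:220,280:480,::-1],None,fx=3.5,fy=3.5))
E
```

```text
t 16.52 pos [438.2 398.6 102. ] jaw 41.6 tilt [-89.7   0. ] grip 9.5 F [-0.3  0.  -5.2]
 shift [ 6.129e+02  1.000e-01 -2.723e+02] turn y -4.3 (alt 175.7 ) dist 671.0
```

View pics/scene6.png

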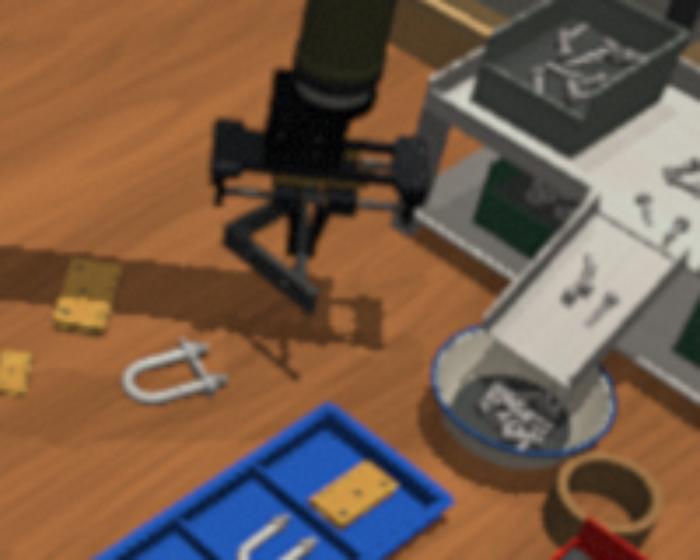

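Emit:
{"api": "move_arm", "payload": {"moves": [[15, 0, -7, 0, 0, 0], [42, 0, -19, 0, 0, 0], [75, 0, -33, 0, 0, 0], [110, 0, -49, 0, 0, 0], [145, 0, -64, 0, 0, 0], [180, 0, -80, 0, 0, 0], [215, 0, -95, 0, -1, 0], [250, 0, -111, 0, -1, 0], [285, 0, -127, 0, -2, 0], [320, 0, -142, 0, -2, 0], [355, 0, -158, 0, -3, 0], [390, 0, -173, 0, -3, 0], [425, 0, -189, 0, -4, 0], [460, 0, -204, 0, -4, 0], [495, 0, -220, 0, -4, 0], [530, 0, -235, 0, -4, 0], [562, 0, -250, 0, -4, 0], [588, 0, -261, 0, -4, 0], [606, 0, -269, 0, -4, 0], [613, 0, -272, 0, -4, 0]]}}

```text
time_s: 18.23
tool_pos: [0.6376, -0.2467, 0.0958]
tool_rot: [-90.3, 0.1, -44.7]
force: [-0.0, -0.3, -5.1]
grip_width: 0.0095
```

Emit:
{"api": "move_arm", "payload": {"moves": [[0, 0, 0, 0, 0, 0], [0, 0, 0, 0, 0, 0]]}}

```text
time_s: 18.4
tool_pos: [0.6386, -0.2405, 0.097]
tool_rot: [-90.1, 0.3, -44.4]
force: [-0.6, 1.2, -4.8]
grip_width: 0.0094
```

```bash
python3 go.py 641.2 -240.7 50 45.9;  python3 - <<'E'
from h import *
p,d=read_camera("scene"); cv2.imwrite("pics/scene7.png",cv2.resize(p[170:370,130:390,::-1],None,fx=3,fy=3))
p,d=read_camera("top"); cv2.imwrite("pics/top7.png",cv2.resize(p[60:240,250:480,::-1],None,fx=3.3,fy=3.3))
E
```

```text
t 18.4 pos [ 638.6 -240.5   97. ] jaw 45.6 tilt [-90.1   0.3] grip 9.4 F [-0.6  1.2 -4.8]
 shift [ 2.2 47.   1.7] turn y -0.3 (alt 179.7 ) dist 47.0
```

View pics/scene7.png

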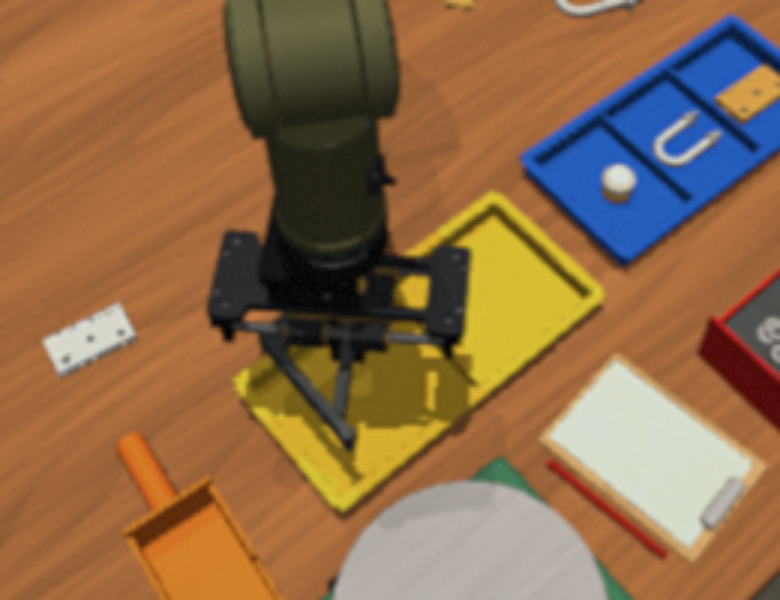

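View pics/top7.png

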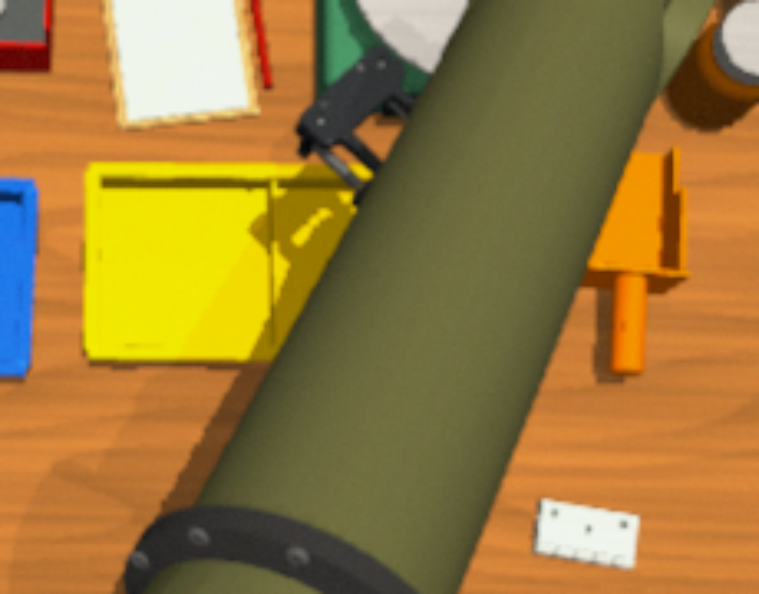

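```bash
python3 - <<'E'
from h import *
z=np.load("m.npz"); d=z['d']; W=cloud("top",d)
c=np.array([.641,-.241]); a=np.radians(46); e=np.array([np.cos(a),np.sin(a)]); n=np.array([-e[1],e[0]])
q=W[...,:2]-c; u=q@e; v=q@n
for U,V in((.1,.04),(.115,.055),(.13,.07)):
    s=(abs(u)<U)&(abs(v)<V)&(d>0); print(U,V,"max z",np.sort(W[s][:,2])[-3:])
s=W[20:95,345:438]; print("scale", np.percentile(s[...,2],[50,90]), "min x of >50mm", s[s[...,2]>.04][:,0].min())
E
```

```text
0.1 0.04 max z [0.03171317 0.03175717 0.03216661]
0.115 0.055 max z [0.03171317 0.03175717 0.03216661]
0.13 0.07 max z [0.04852707 0.05156604 0.05328197]
scale [0.08258946 0.08550759] min x of >50mm 0.32336077541973096
```

Emit:
{"api": "move_arm", "payload": {"moves": [[2, 20, 1, 0, 0, 0], [2, 40, 1, 0, 0, 0], [2, 47, 1, 0, 0, 0], [2, 47, 1, 0, 0, 0], [2, 47, 1, 0, 0, 0]]}}

```text
time_s: 18.92
tool_pos: [0.6421, -0.2413, 0.0525]
tool_rot: [-90.0, 0.1, -44.3]
force: [0.6, -0.1, -4.4]
grip_width: 0.0096
```

```bash
python3 go.py 641.2 -240.7 18 45.9;  python3 - <<'E'
from fit import *
p,d=read_camera("scene"); o=env.get_obs(); R=o['tool_rot'];t=o['tool_pos']
im=cv2.resize(p[:,:,::-1],None,fx=S,fy=S,interpolation=cv2.INTER_CUBIC)
for parts,pose,zs,col in ((M["bracket_c"],[t[0]+.0005,t[1]-.0005,np.radians(R[2]+90-45-.3)],t[2]-.0125,(0,0,255)),(M["yellow_tray"],[.645,-.1686,.0157],0,(255,0,0))):
    for b in parts:
        cs,_=cv2.findContours(sil([b],pose,"scene",zs),cv2.RETR_LIST,cv2.CHAIN_APPROX_NONE); cv2.drawContours(im,cs,-1,col,1)
cv2.imwrite("pics/scene8.png",im[230*S:345*S,200*S:340*S])
E
```

```text
t 18.92 pos [ 642.1 -241.3   52.5] jaw 45.7 tilt [-90.    0.1] grip 9.6 F [ 0.6 -0.1 -4.4]
 shift [-1.  34.5 -0.2] turn y -0.2 (alt 179.8 ) dist 35.0
```

View pics/scene8.png

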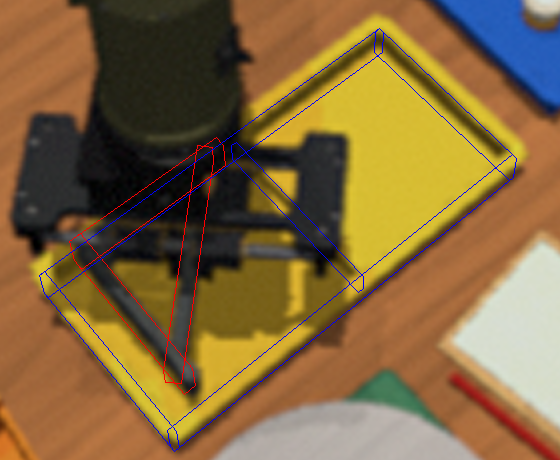

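```bash
python3 - <<'E'
from fit import *
for n in ("top","scene"):
    p=np.load(f"pics/{n}0.npz")['p']; hsv=cv2.cvtColor(p,cv2.COLOR_RGB2HSV)
    for nm,lo,hi,p0 in (("yellow",(24,170,60),(34,255,255),(.645,-.1686,.9)),("blue",(100,150,30),(125,255,255),(.631,.177,-1.1))):
        m=cv2.inRange(hsv,lo,hi); m=cv2.morphologyEx(m,cv2.MORPH_CLOSE,np.ones((9,9)))
        nn,l,st,_=cv2.connectedComponentsWithStats(m); m=l==1+st[1:,4].argmax()
        for rim in (2.5,5):
            parts=[box(-69-rim,69+rim,-146-rim,146+rim,22,26),box(-69,69,-146,146,0,26)]
            r=fit(parts,m,p0,n); print(n,nm,m.sum(),rim,r[0].round(1),round(r[1],3))
E
```

```text
top yellow 7431 2.5 [ 645.5 -165.5    0.8] 0.933
top yellow 7431 5 [ 642.7 -166.7    0.7] 0.965
top blue 7307 2.5 [ 6.286e+02  1.783e+02 -3.000e-01] 0.96
top blue 7307 5 [ 6.272e+02  1.775e+02 -6.000e-01] 0.984
scene yellow 6110 2.5 [ 640.4 -166.1    0.9] 0.966
scene yellow 6110 5 [ 641.5 -166.     1.3] 0.984
scene blue 4166 2.5 [624.5 180.9  -0.8] 0.984
scene blue 4166 5 [ 6.253e+02  1.802e+02 -6.000e-01] 0.978
```

```bash
python3 - <<'E'
from fit import *
b8=np.array([[s*54+5*t*.7,-s*54+5*t*.7,z] for s in(-1,1) for t in(-1,1) for z in(4,22)])/1000
parts=[M["bracket_c"][0],M["bracket_c"][1],b8]
for n in ("top","scene"):
    p=np.load(f"pics/{n}0.npz")['p'].astype(int); m=((p[...,0]-p[...,2])<40)&(p.max(2)<125)
    w=np.zeros(m.shape,bool)
    if n=="top": w[183:245,65:136]=1
    else: w[125:172,332:374]=1
    m=(m&w).astype(np.uint8); nn,l,st,_=cv2.connectedComponentsWithStats(m); m=l==1+st[1:,4].argmax()
    r=fit(parts,m,(.438,.395,-4),n); print(n,m.sum(),r[0].round(1),round(r[1],3))
E
```

```text
top 794 [436.6 395.3  -3.4] 0.811
scene 372 [436.5 397.3  -2.5] 0.824
```

```bash
python3 go.py 638.3 -238.5 18 46
```

```text
t 18.97 pos [ 642.8 -242.    53.6] jaw 45.6 tilt [-90.   -0.1] grip 9.6 F [ 0.7 -0.  -3.9]
 shift [-5.7 35.6 -0.7] turn y -0.4 (alt 179.6 ) dist 36.0
```

Emit:
{"api": "move_arm", "payload": {"moves": [[-5, 0, -1, 0, 0, 0], [-5, 0, -1, 0, 0, 0], [-5, 12, -1, 0, 0, 0], [-5, 24, -1, 0, 0, 0], [-5, 31, -1, 0, 0, 0], [-5, 35, -1, 0, 0, 0], [-5, 35, -1, 0, 0, 0], [-5, 35, -1, 0, 0, 0]]}}

```text
time_s: 19.63
tool_pos: [0.6377, -0.2399, 0.0169]
tool_rot: [-90.0, 0.0, -44.4]
force: [-0.0, -0.1, -4.6]
grip_width: 0.0093
```

```bash
python3 go.py 638.3 -238.5 17 46; python3 - <<'E'
from fit import *
p,d=read_camera("scene"); 
im=cv2.resize(p[:,:,::-1],None,fx=S,fy=S,interpolation=cv2.INTER_CUBIC)
cv2.imwrite("pics/scene9.png",im[230*S:345*S,200*S:340*S])
E
```

```text
t 19.63 pos [ 637.7 -239.9   16.9] jaw 45.6 tilt [-90.   0.] grip 9.3 F [-0.  -0.1 -4.6]
 shift [-0.6 -0.1  1.5] turn y -0.4 (alt 179.6 ) dist 2.0
```

View pics/scene9.png

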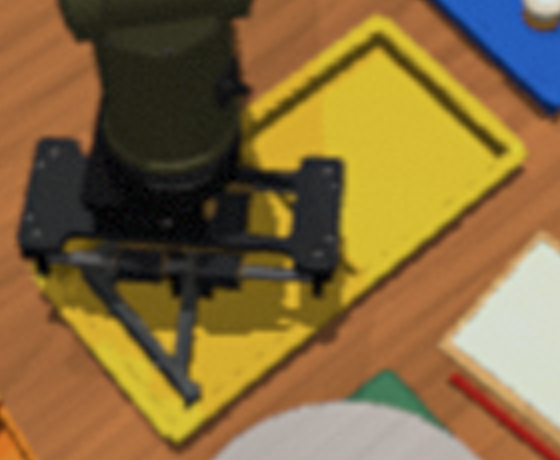

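The bracket is inside the wide compartment. The full 4.6 N still hangs from the wrist, so I'll ease it down the last millimetre or so.

Emit:
{"api": "move_arm", "payload": {"moves": [[0, 1, 0, 0, 0, 0], [0, 1, 0, 0, 0, 0]]}}

```text
time_s: 19.85
tool_pos: [0.638, -0.24, 0.0166]
tool_rot: [-90.0, -0.0, -44.4]
force: [-1.0, -0.4, -2.3]
grip_width: 0.0096
```

Emit:
{"api": "move_arm", "payload": {"moves": [[0, 0, 0, 0, 0, 0], [0, 0, 0, 0, 0, 0], [0, 0, 0, 0, 0, 0], [0, 0, 0, 0, 0, 0]], "claw": 35}}

```text
time_s: 20.18
tool_pos: [0.6385, -0.2402, 0.0172]
tool_rot: [-90.0, -0.1, -44.4]
force: [-0.2, -0.1, 0.3]
grip_width: 0.0287
```

```bash
python3 go.py 638.3 -238.5 100 46 426.6 253.8 90 -20.8
```

```text
t 20.18 pos [ 638.5 -240.2   17.2] jaw 45.6 tilt [-90.   -0.1] grip 28.7 F [-0.2 -0.1  0.3]
 shift [ -1.2 -82.8   1.1] turn y -0.4 (alt 179.6 ) dist 83.0
t 20.18 pos [ 638.5 -240.2   17.2] jaw 45.6 tilt [-90.   -0.1] grip 28.7 F [-0.2 -0.1  0.3]
 shift [-497.   -73.3  204.5] turn y 66.4 (alt -113.6 ) dist 542.0
```

Emit:
{"api": "move_arm", "payload": {"moves": [[0, -20, 0, 0, 0, 0], [0, -50, 0, 0, 0, 0], [0, -83, 0, 0, 0, 0], [-20, -83, 8, 0, 0, 0], [-54, -83, 22, 0, 5, 0], [-89, -83, 36, 0, 10, 0], [-124, -83, 51, 0, 16, 0], [-159, -83, 65, 0, 22, 0], [-194, -83, 80, 0, 28, 0], [-229, -83, 94, 0, 34, 0], [-264, -83, 108, 0, 40, 0], [-299, -83, 123, 0, 46, 0], [-334, -83, 137, 0, 52, 0], [-369, -83, 152, 0, 58, 0], [-404, -83, 166, 0, 64, 0], [-439, -83, 180, 0, 66, 0], [-474, -78, 195, 0, 66, 0], [-497, -73, 204, 0, 66, 0], [-497, -73, 204, 0, 66, 0], [-497, -73, 204, 0, 66, 0]]}}

```text
time_s: 21.85
tool_pos: [0.425, 0.2551, 0.0897]
tool_rot: [-90.0, 0.0, -110.2]
force: [1.0, -0.6, 0.2]
grip_width: 0.0349
```

```bash
python3 - <<'E'
from fit import *
for n in ("top","scene"):
    p,d=read_camera(n); cv2.imwrite(f"pics/{n}10.png",cv2.resize(p[:,:,::-1],None,fx=1.4,fy=1.4)); np.savez(f"pics/{n}10.npz",p=p,d=d)
ib={}
for n in ("top","scene"):
    p=np.load(f"pics/{n}0.npz")['p'].astype(int); m=((p[...,0]-p[...,2])<40)&(p.max(2)>70)
    w=np.zeros(m.shape,bool)
    if n=="top": w[200:242,137:186]=1
    else: w[150:182,310:352]=1
    m=(m&w).astype(np.uint8); nn,l,st,_=cv2.connectedComponentsWithStats(m); m=l==1+st[1:,4].argmax()
    r=fit(M["big_ubolt_c"],m,(.4266,.2538,-20.8),n); print(n,m.sum(),r[0].round(1),round(r[1],3))
E
python3 go.py 426.6 253.8 14 -20.8
```

```text
top 399 [425.9 255.  -20.8] 0.786
scene 228 [426.5 255.3 -18.3] 0.766
t 21.95 pos [426.5 252.8  89.9] jaw -20.5 tilt [-89.9   0. ] grip 34.8 F [ 1.2 -0.8  0.1]
 shift [-1.  75.9 -0.3] turn y 0.3 (alt -179.7 ) dist 76.0
```

View pics/scene10.png

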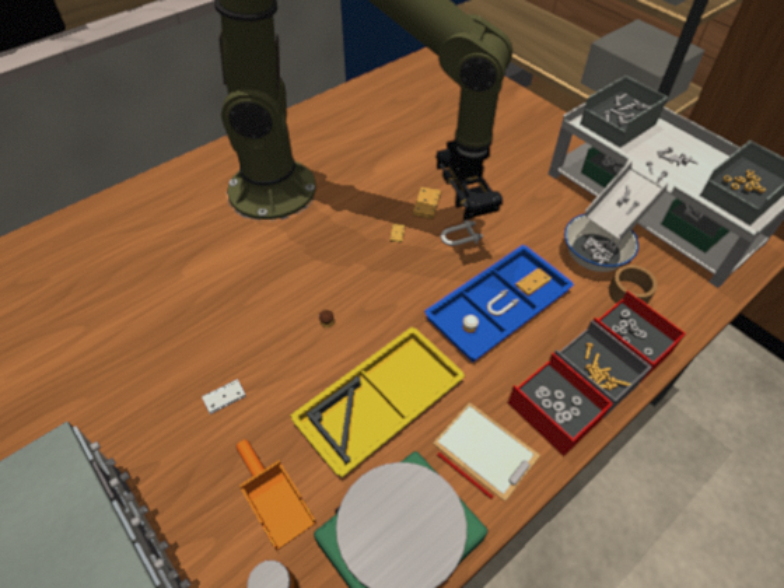

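View pics/top10.png

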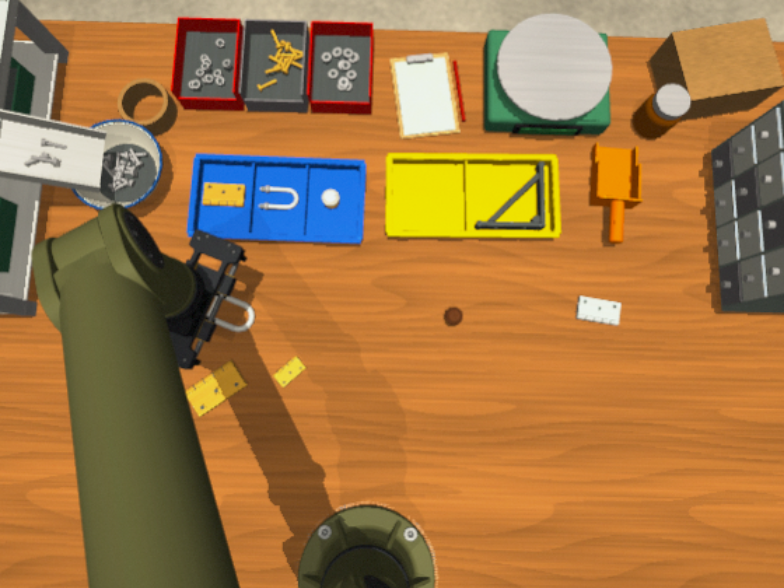

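Emit:
{"api": "move_arm", "payload": {"moves": [[-2, 0, 0, 0, 0, 0], [-2, 0, 0, 0, 0, 0], [-2, 0, 0, 0, 0, 0], [-2, 0, 0, 0, 0, 0], [-2, 30, 0, 0, 0, 0], [-2, 55, 0, 0, 0, 0], [-2, 70, 0, 0, 0, 0], [-2, 76, 0, 0, 0, 0], [-2, 76, 0, 0, 0, 0], [-2, 76, 0, 0, 0, 0]], "claw": 75}}

```text
time_s: 22.78
tool_pos: [0.4269, 0.2555, 0.0138]
tool_rot: [-90.0, 0.0, -110.4]
force: [0.5, 0.6, 0.6]
grip_width: 0.0749
```

Emit:
{"api": "move_arm", "payload": {"moves": [[0, 0, 0, 0, 0, 0], [0, 0, 0, 0, 0, 0], [0, 0, 0, 0, 0, 0], [0, 0, 0, 0, 0, 0], [0, 0, 0, 0, 0, 0], [0, 0, 0, 0, 0, 0]], "claw": 35, "newtons": 30}}

```text
time_s: 23.28
tool_pos: [0.4267, 0.2557, 0.0139]
tool_rot: [-90.0, 0.0, -110.4]
force: [0.4, -0.0, 2.3]
grip_width: 0.0529
```

```bash
python3 go.py 640.7 -89.4 90 1.0; python3 - <<'E'
from h import *
d=np.load("pics/top10.npz")['d'];p=np.load("pics/top10.npz")['p'].astype(int); W=cloud("top",d)
m=(p.max(2)<90)&(abs(p[...,0]-p[...,2])<30); w=np.zeros_like(m); w[112:168,336:396]=1; m&=w
q=W[m]; print("bracket z",m.sum(),np.percentile(q[:,2],[5,25,50,75,95]).round(4))
# plane fit of upper points
q=q[q[:,2]>.018]; A=np.c_[q[:,:2],np.ones(len(q))]; print("tilt coef",np.linalg.lstsq(A,q[:,2],rcond=None)[0].round(3))
E
```

```text
t 23.28 pos [426.7 255.7  13.9] jaw -20.4 tilt [-90.   0.] grip 52.9 F [ 0.4 -0.   2.3]
 shift [248.7 -76.1 321. ] turn y -21.4 (alt 158.6 ) dist 413.0
bracket z 257 [0.0075 0.0154 0.0229 0.027  0.0309]
tilt coef [-1.227  1.071  1.077]
```

Emit:
{"api": "move_arm", "payload": {"moves": [[0, -20, 0, 0, 0, 0], [0, -50, 0, 0, 0, 0], [0, -76, 0, 0, 0, 0], [14, -76, 18, 0, 0, 0], [34, -76, 44, 0, -4, 0], [55, -76, 71, 0, -8, 0], [76, -76, 98, 0, -12, 0], [97, -76, 125, 0, -16, 0], [118, -76, 152, 0, -21, 0], [139, -76, 179, 0, -21, 0], [160, -76, 206, 0, -21, 0], [181, -76, 233, 0, -21, 0], [202, -76, 260, 0, -21, 0], [223, -76, 287, 0, -21, 0], [240, -76, 309, 0, -21, 0], [249, -76, 321, 0, -21, 0], [249, -76, 321, 0, -21, 0], [249, -76, 321, 0, -21, 0], [249, -76, 321, 0, -21, 0]]}}

```text
time_s: 24.87
tool_pos: [0.6396, -0.0883, 0.0888]
tool_rot: [-90.1, 0.1, -89.4]
force: [0.2, 0.1, -2.3]
grip_width: 0.053
```

```bash
python3 go.py 640.7 -89.4 18.5 1.0; python3 - <<'E'
from h import *
p,d=read_camera("scene"); cv2.imwrite("pics/scene11.png",cv2.resize(p[170:350,180:420,::-1],None,fx=3.3,fy=3.3))
p,d=read_camera("top"); cv2.imwrite("pics/top11.png",cv2.resize(p[90:190,250:410,::-1],None,fx=4.5,fy=4.5,interpolation=2))
E
```

```text
t 24.87 pos [639.6 -88.3  88.8] jaw 0.6 tilt [-90.1   0.1] grip 53.0 F [ 0.2  0.1 -2.3]
 shift [ 1.2 70.3  1.2] turn y -0.4 (alt 179.6 ) dist 70.0
```

View pics/scene11.png

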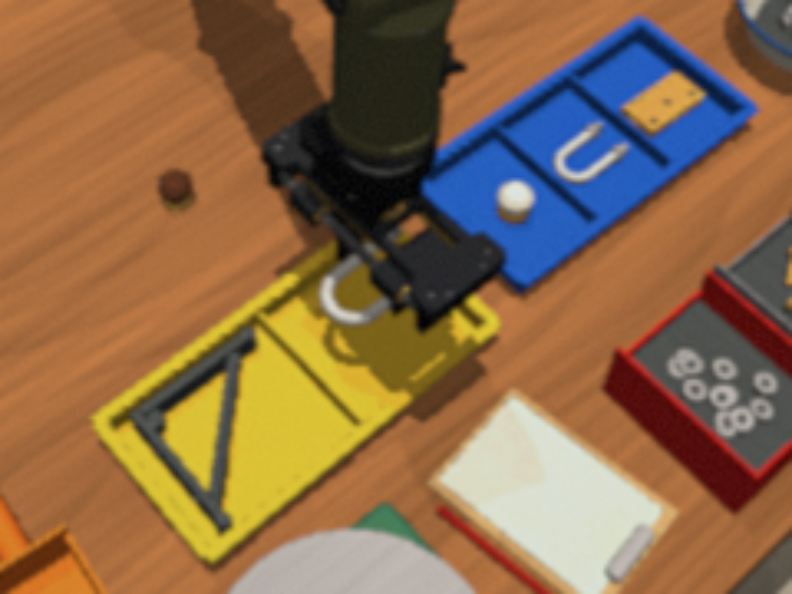

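View pics/top11.png

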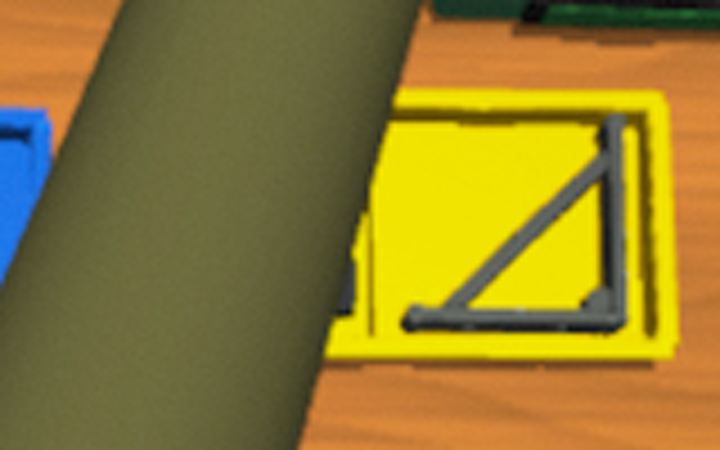

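The bracket lies flat inside the wide compartment, with its corner at (620,322) in the top crop and clear of the walls. The big U-bolt is held level over the narrow compartment, so I'll lower it.

Emit:
{"api": "move_arm", "payload": {"moves": [[1, 25, 1, 0, 0, 0], [1, 48, 1, 0, 0, 0], [1, 62, 1, 0, 0, 0], [1, 69, 1, 0, 0, 0], [1, 69, 1, 0, 0, 0], [1, 69, 1, 0, 0, 0]]}}

```text
time_s: 25.47
tool_pos: [0.6418, -0.0904, 0.0211]
tool_rot: [-90.0, -0.0, -89.4]
force: [0.1, -0.9, -0.3]
grip_width: 0.0526
```

Emit:
{"api": "move_arm", "payload": {"moves": [[0, 1, 0, 0, 0, 0], [0, 1, 0, 0, 0, 0]]}}

```text
time_s: 25.63
tool_pos: [0.6422, -0.0909, 0.0207]
tool_rot: [-89.9, -0.0, -89.4]
force: [-1.0, 0.2, -1.3]
grip_width: 0.0528
```

Emit:
{"api": "move_arm", "payload": {"moves": [[0, 2, 0, 0, 0, 0], [0, 2, 0, 0, 0, 0], [0, 2, 0, 0, 0, 0]]}}

```text
time_s: 25.88
tool_pos: [0.6418, -0.0909, 0.018]
tool_rot: [-89.9, 0.0, -89.4]
force: [1.3, 0.7, -0.5]
grip_width: 0.0526
```

Emit:
{"api": "move_arm", "payload": {"moves": [[0, 0, 0, 0, 0, 0], [0, 0, 0, 0, 0, 0], [0, 0, 0, 0, 0, 0], [0, 0, 0, 0, 0, 0]], "claw": 70}}

```text
time_s: 26.22
tool_pos: [0.6415, -0.0908, 0.0178]
tool_rot: [-90.0, 0.0, -89.4]
force: [-0.5, 0.1, 0.9]
grip_width: 0.0677
```

Emit:
{"api": "move_arm", "payload": {"moves": [[0, -20, 0, 0, 0, 0], [0, -50, 0, 0, 0, 0], [0, -85, 0, 0, 0, 0], [0, -120, 0, 0, 0, 0], [-35, -130, -15, 0, 0, 0], [-70, -130, -50, 0, 0, 0], [-105, -130, -85, 0, 0, 0], [-140, -130, -120, 0, 0, 0], [-175, -130, -140, 0, 0, 0], [-210, -130, -140, 0, 0, 0], [-245, -130, -140, 0, 0, 0], [-280, -130, -140, 0, 0, 0], [-315, -130, -140, 0, 0, 0], [-350, -130, -140, 0, 0, 0], [-385, -130, -140, 0, 0, 0], [-420, -130, -140, 0, 0, 0], [-455, -130, -140, 0, 0, 0], [-470, -130, -140, 0, 0, 0], [-470, -130, -140, 0, 0, 0]]}}

```text
time_s: 27.8
tool_pos: [0.4947, 0.3831, 0.1471]
tool_rot: [-90.0, 0.1, -89.0]
force: [-0.9, -1.1, 0.2]
grip_width: 0.0704
```

```bash
python3 - <<'E'
from h import *
for n,s in(("scene",np.s_[170:350,180:420]),("top",np.s_[90:250,100:460])):
    p,d=read_camera(n); cv2.imwrite(f"pics/{n}12.png",cv2.resize(p[:,:,::-1][s],None,fx=3.3 if n=="scene" else 2.2,fy=3.3 if n=="scene" else 2.2,interpolation=2)); np.savez(f"pics/{n}12.npz",p=p,d=d)
W=cloud("top",d)
for t in ("brass_hinge_c","small_ubolt_c","white_knob_c","bracket_c","big_ubolt_c","zinc_hinge_c"):
    for o in models.spot_in(t,"top")[:3]: print(t,round(o['score'],2),np.round(o['point'],3))
print(env.get_obs()['time_s'])
E
```

```text
brass_hinge_c 0.79 [0.298 0.26  0.016]
brass_hinge_c 0.74 [0.329 0.141 0.008]
brass_hinge_c 0.6 [0.637 0.271 0.013]
small_ubolt_c 0.59 [0.63  0.179 0.009]
white_knob_c 0.63 [0.627 0.082 0.033]
white_knob_c 0.57 [ 0.65  -0.157  0.006]
white_knob_c 0.39 [ 0.675 -0.418  0.009]
bracket_c 0.85 [ 0.612 -0.267  0.027]
big_ubolt_c 0.93 [ 0.634 -0.087  0.017]
zinc_hinge_c 0.92 [ 0.447 -0.388  0.011]
28.2
```

View pics/scene12.png

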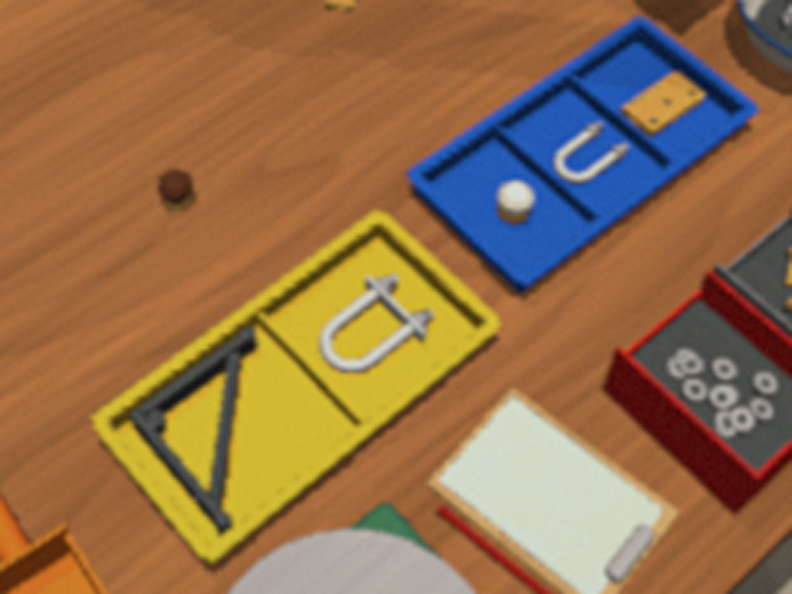

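View pics/top12.png

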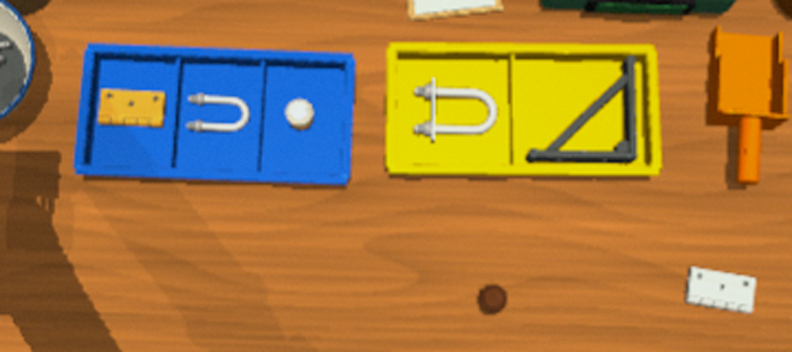

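```bash
python3 - <<'E'
from fit import *
b8=np.array([[s*54+5*t*.7,-s*54+5*t*.7,z] for s in(-1,1) for t in(-1,1) for z in(4,22)])/1000
parts=[M["bracket_c"][0],M["bracket_c"][1],b8]
for n,w in (("top",np.s_[112:168,336:396]),("scene",np.s_[265:335,216:262])):
    z=np.load(f"pics/{n}12.npz"); p=z['p'].astype(int); m=np.zeros(p.shape[:2],np.uint8); m[w]=((p[...,0]-p[...,2])<40)[w]&(p.max(2)<125)[w]
    nn,l,st,_=cv2.connectedComponentsWithStats(m); m=l==1+st[1:,4].argmax()
    r=fit(parts,m,(.638,-.2395,.8),n,.004); print(n,m.sum(),r[0].round(1),round(r[1],3))
    W=cloud(n,z['d']); v=r[0]; a=v[2]/57.3
    for nm,q in (("corner",(-48.5,-48.5)),("armx",(0,-48.5)),("tipx",(58,-48.5)),("army",(-48.5,0)),("tipy",(-48.5,58)),("brace",(0,0))):
        P=np.array([[q[0]/1000,q[1]/1000,.03]]); P=rot(P,a)[0]+[v[0]/1000,v[1]/1000,0]
        u=np.round(proj(n,P)[0]).astype(int); blk=W[u[1]-1:u[1]+2,u[0]-1:u[0]+2,2]; print("  ",nm,(np.array([np.median(blk),blk.max()])*1000).round(1))
E
```

```text
top 597 [ 639.1 -240.3    0.8] 0.739
   corner [30.4 33.1]
   armx [30.7 32.5]
   tipx [30.4 32. ]
   army [29.5 31.3]
   tipy [30. 32.]
   brace [25.5 29.6]
scene 578 [ 6.375e+02 -2.379e+02  3.000e-01] 0.76
   corner [28.6 31.5]
   armx [31. 33.]
   tipx [28.7 31. ]
   army [30.5 31.8]
   tipy [30.6 35.3]
   brace [25.3 27.7]
```

Both cameras put the bracket's top at about 30 mm all round (4 mm floor + 26 mm), so it is flat on the floor. The remaining pieces are in place and the arm is clear, so I'm handing the job in.

```bash
python3 - <<'E'
from cell import job, env
print(job.sign_off(), env.get_obs()['time_s'])
E
```

```text
the job is handed in; nothing more can be done
the job is handed in; nothing more can be done
```

Both orders are made up and handed in at about 28 s on the robot's clock.

- **Blue tray:** the middle-sized brass hinge, the small U-bolt and the white knob each have their own compartment. I picked the hinge as the middle one because it measured 72 × 42 mm.
- **Yellow tray:** the bracket is in the wide compartment and the big U-bolt with the cross plate is in the narrow one.
- **Left alone:** the zinc hinge, the wooden knob and the scoop were not touched. The two other brass hinges were not touched either.

**Last checks:** the final pictures from both cameras show every piece inside its compartment, the knob standing and the arm clear. The bracket's top measured about 30 mm at every point on both arms, which matches lying flat on the tray floor. I judged the hinge and the U-bolts flat from the pictures and single height readings, without a separate measurement.

**What disagreed:**
- My first fit of the trays, from the top camera, was 3–5 mm off the later fit from both cameras. I corrected for this before setting the bracket down. The three blue pieces, already placed, sit slightly off centre but clear of the walls.
- The final two-camera bracket fits differed by about 2.5 mm, within the room it has in its compartment.
- The networks' low-score "white knob" hits on the yellow tray and the scoop were false.

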